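Preset the dish dryer's two-wheel timer and start it

TASK

Set the dish dryer's timer to 36 minutes: bring 3 on the left wheel and 6 on the right wheel squarely to the top between the red pointers, turning them gently with a fingertip (never push on anything with more than 15 N). Only when both digits are set, press the green start key down and let it come up again. Leave the crockery and the other things around it where they are.

Things in the scene. Friction and masses are not known exactly. Their poses are not given: they have to be found in the camera images.
- timer: grey plastic timer case, fixed, 130 (x) x 240 (y) x 50 mm high; origin under its centre, on the counter; x away from the robot at yaw 0, y left, z up. At x = 0 in its top: left (tens) wheel at y = +55 mm, right (units) wheel at y = +5 mm, green start key at y = -75 mm. Both wheels: radius 28 mm, smooth rim 16 mm wide, axle along y.
- left_index (a point): point on the case top (50 mm above the counter) straight below the left wheel's crown (top); axes as the timer's. Each wheel's height differs and is not measured: the unpressed crown is 66 to 82 mm above the counter, to be found by touch. The wheel is sprung: it sinks 1 mm per 6 N of press, and rises again.
- right_index (a point): the same point for the right wheel: on the case top straight below its crown. Friction holds a wheel where it is left; about 2.1 N along the rim turns it, so a fingertip must press on the crown (about 4 to 9 N) and draw along the timer's x. More than 15 N spoils it.
- left_wheel (a joint): angle of the left wheel, rad: 0.6283 x the digit on its crown (between the red pointers), whole turns (6.2832) more or less are equal; grows as the crown moves along the timer's +x; no stops. Ten equal fields round the rim, with as many dots as the digit: 0 black, 1 brown, 2 red, 3 orange, 4 yellow, 5 green, 6 blue, 7 violet, 8 grey, 9 white.
- right_wheel (a joint): angle of the right wheel, built like the left one: same size, fields, dots, joint meaning, friction, spring and 15 N limit, but with its own unmeasured crown height in the same 66 to 82 mm range
- start_key_top (a point): centre of the top of the round green start key (32 mm across, fully up) in its black housing; pressed to the bottom it is rigid, so press softly
- start_key (a joint): how far the start key is pushed down, m: 0 up, 0.008 fully down; spring, 5 N when fully down; it comes up by itself. It counts as pressed beyond 0.005.
- mug: blue enamel mug, 80 mm across and high, upright on the tray; origin under its centre; leave alone
- tumbler: glass tumbler, 68 mm across, 100 mm high, on the counter just left of the timer; origin under its centre; leave alone
- teapot_lid: white porcelain teapot lid with a knob, 84 mm across, 42 mm high, on the counter on the robot's side of the timer; origin under its centre; leave alone
- lid_rest: green silicone lid rest, disc 94 mm across, 9 mm thick, right of the timer; origin under its centre; leave alone
- spatula: wooden spatula, about 260 mm long, lying across behind the timer; leave alone
- soap_dish: white soap dish with a yellow bar, 110 x 80 x 28 mm, on the counter to the right; origin under its centre; leave alone

How it is judged:
On the way, in this order (a step that is already met when the one before it is completed fails the run):
1. 3 on the left and 6 on the right wheel are both at the top ((value of joint left_wheel between -4.5682 and -4.2282 rad or value of joint left_wheel between 1.715 and 2.055 rad or value of joint left_wheel between 7.9981 and 8.3381 rad or value of joint left_wheel between 14.2813 and 14.6213 rad) and (value of joint right_wheel between -2.6833 and -2.3433 rad or value of joint right_wheel between 3.5999 and 3.9399 rad or value of joint right_wheel between 9.8831 and 10.2231 rad or value of joint right_wheel between 16.1663 and 16.5063 rad)), for 0.1 s.
2. the start key is pressed down with both digits set (all of step 1 and value of joint start_key above 0.005 m), for 0.04 s.
At the end, for the whole second after the job is handed in: 3 on the left wheel and 6 on the right wheel stand at the top, each within 0.17 rad (about 10 degrees, a quarter of a digit), at rest, and the start key, after having been pressed more than 5 of its 8 mm, is up again (within 1.5 mm) (all of step 1 and value of joint start_key below 0.0015 m and velocity of joint left_wheel between -0.05 and 0.05 rad/s and velocity of joint right_wheel between -0.05 and 0.05 rad/s); the robot touches nothing.
It fails at once if a finger or the arm presses a thing with more than 15 N (contact force between any of the fingers, the arm and anything else above 15 N).
It fails at once if the start key is pressed before both digits are set (value of joint start_key above 0.003 m and not ((value of joint left_wheel between -4.5682 and -4.2282 rad or value of joint left_wheel between 1.715 and 2.055 rad or value of joint left_wheel between 7.9981 and 8.3381 rad or value of joint left_wheel between 14.2813 and 14.6213 rad) and (value of joint right_wheel between -2.6833 and -2.3433 rad or value of joint right_wheel between 3.5999 and 3.9399 rad or value of joint right_wheel between 9.8831 and 10.2231 rad or value of joint right_wheel between 16.1663 and 16.5063 rad))).
It fails at once if a bystander is moved more than 20 mm (distance of any of mug, tumbler, teapot_lid, lid_rest, spatula, soap_dish from where it was at the start of the episode above 0.02 m).
It also fails if it takes over 64 s, if anything falls off the work surface, if the arm or the gripper's body presses on something with over 40 N, if the wrist force passes 120 N, or if a joint passes its speed limit or range.

ROBOT

A 6-joint arm with a two-finger parallel gripper is mounted at the origin on the work surface. World frame = base frame: x ahead of the robot, y to its left, z up, the work surface at z = 0. Lengths are in m, angles in rad, forces in N, time in s.
With the tool pointing down it reaches from about 0.4 to 0.825 m from the base axis. Payload 7 kg.
Tool frame: the origin (TCP) lies on the centre line of the jaws, within the pads' length; the fingertips stand env.tips_ahead ahead of it and the grasp point (between the pads) lies 3 mm ahead of it (env.tips_ahead is the distance from the TCP to the fingertips, in m); z points along the fingers, y is the direction in which the jaws open and shut (so a half turn about z gives the same grasp; the last joint's range is limited). The gripper opens to 88 mm and grips with 3 to 60 N. Pads are 19 mm wide; open, the fingers measure 130 mm over their backs; the gripper's body (78 mm by 193 mm) begins 47 mm behind the grasp point.
Start: joints at [0.288, 0.359, 0.012, 0, -1.224, -0.288], TCP at [0.675, -0, 0.228] pointing down, gripper open.
Joint ranges: [-3.07, 3.07], [-1.43, 2.12], [-1.02, 1.25], [-3.03, 1.67], [-3.05, -0], [-3.03, 3.03]. Speed limits (rad/s): [2.39, 2.39, 3.01, 3.14, 3.14, 3.14].

INTERFACE

Orientations are given as a rotation vector (axis times angle).
In Python, from plant import env gives the robot as it stands.
- The arm moves only by the shell command python3 -m pendant 'ROWS' [FORCE]. ROWS is JSON, a list of rows, each an object of numbers: "rx", "ry", "rz": the turn, a rotation vector about the tool's x, y, z in degrees; "dx", "dy", "dz": the shift along the tool's x, y, z in cm; "claw": the finger opening in cm, from 0 to 8.76. In form: [{"rx": .., "ry": .., "rz": .., "dx": .., "dy": .., "dz": .., "claw": ..}, ...]. A call has 1 to 12 rows; each row shifts and turns the commanded pose from where the row before left it, along the tool's axes as they then stand; what a row does not reach is not made up. A row lasts 1/12 s, in which the tool goes at most 41.7 mm and 7.16 degrees, less where a joint would pass 70% of its speed; a pose out of reach is approached as far as the arm can. A call is refused whole if a number of a shift passes 4.17 or a number of a turn 7.16, either way. A call with a gripper value outside its range is refused whole. The fingers move at their own pace and stop on an object; FORCE is the grip in N (left out, the last holds). Time passes only in rows, so rows that do not move let the fingers close. It gives the time, the measured TCP pose, the force and the opening at its end, in the units of the state.
- env.sense(): the state, without advancing time (a new reading comes with each control period).
- env.snapshot(name): name is "scene" or "side" or "wrist"; returns a dict with "pixels" (400x640x3 uint8, blue, green, red), "vfov" (degrees; the focal length in pixels is half the picture's height over the tangent of half this angle, whatever the lens; pixels are square), "cx", "cy" (the principal point, pixels), "eye" and "rotation" of the camera in the world; the wrist camera has in their place "tool_from_camera" (4x4, takes a point from camera to tool coordinates, whose origin is the TCP and whose axes are the flange's). Camera axes: x right, y down, z forward; pixel columns grow to the right and rows downward; lengths in m; the calibration is good to about 2 mm. A picture is of the moment at which its call begins: read the wrist's pose just before it. There is no depth.
- env.finish_job(): hands the job in, once; it reports no verdict.
Trained networks look in a picture, given as the dict that the camera call returned (one of the last four; its "shot" number tells which), for a name from the list of things; names that differ only in an ending like _2 or _b are one class to them, and where a whole thing is asked for, a point or a joint stands for the part that bears it (a point fixed in the world has none). Each returns a list of dicts, best first, with "conf" (0 to 1); they miss things now and then, are a little off and sometimes report something else, mostly with a low value. They report only what shows in the picture. A call takes as long as a camera call.
- env.boxes_of(label, picture): "position" ([column, row] in pixels, amid what is visible of it).
- env.masks_of(label, picture): "pixels" (400x640 bool, what is visible of it) and "position" ([column, row] in pixels, amid what is visible of it).
The state is a dict: "time_s": time; "qpos": joint angles; "dq": joint speeds; "joint_torque": joint torques, N m; "tool_pos": TCP position; "eef_rot": TCP orientation; "force": force on the tool from outside, world axes, zero at the start; "wrist_torque": the same for the moment, N m; "opening": opening from 0.0 (shut) to 1.0 (fully open).
Only numpy, scipy, OpenCV 4.12 (cv2) and the standard library are available. Lean on these libraries where they do the work, as an engineer would, in place of code of your own. Each camera call takes 0.05 s, during which the arm holds its last target.

## Working session

There is one attempt and no reset: what is moved stays moved. The work goes in short steps, Python scripts to look and compute and a shell command to move; the robot and the scene stay as the last step left them, time stands still between calls to the robot, and variables do not carry over. Pictures are saved under pics/ and viewed, and the job is handed in when it is done.

```bash
ls; mkdir -p pics; cat > h.py <<'E'
import numpy as np, cv2
from plant import env
from scipy.spatial.transform import Rotation as R
E
python3 - <<'E'
from h import *
s=env.sense(); print(s); print(env.tips_ahead)
for n in ["scene","side","wrist"]:
    p=env.snapshot(n); cv2.imwrite(f"pics/a_{n}.png",p["pixels"]); print(n,{k:v for k,v in p.items() if k!="pixels"})
E
```

```text
pics
{'time_s': 0.0, 'qpos': array([ 2.88096218e-01,  3.59362403e-01,  1.11062645e-02, -3.64959662e-04,
       -1.22411957e+00, -2.88108542e-01]), 'dq': array([-0.00144407,  0.00094184,  0.00175832,  0.00035405,  0.00166983,
       -0.00100746]), 'joint_torque': array([-8.00930356e-04, -5.82726967e+01,  2.93058443e+01,  6.99745238e+00,
        6.93249181e-03, -2.06530804e-04]), 'tool_pos': array([ 6.74524989e-01, -2.03988312e-05,  2.26756492e-01]), 'eef_rot': array([ 2.22042372e+00, -2.22072705e+00, -1.65659179e-03]), 'force': array([ 0.28978447, -0.44618974, -0.04645842]), 'wrist_torque': array([ 0.01390409, -0.0087083 , -0.00645918]), 'opening': 0.9987057211806258}
0.022
scene {'vfov': 45.364900093201726, 'cx': 320.7710494832318, 'cy': 199.9959644495357, 'eye': array([ 0.95502735, -0.50158352,  1.12160381]), 'rotation': array([-2.48966155, -0.87398778,  0.22141716]), 'shot': 1}
side {'vfov': 44.883876340020464, 'cx': 324.2489569601705, 'cy': 197.25811077062377, 'eye': array([0.47386469, 0.9613281 , 0.73886792]), 'rotation': array([-0.18808404,  2.71373214, -1.48682995]), 'shot': 2}
wrist {'vfov': 60.99886231646312, 'cx': 324.8860301444033, 'cy': 198.6251284008399, 'tool_from_camera': array([[-1.18683647e-04, -9.56361162e-01, -2.92187122e-01,
         7.90480158e-02],
       [ 9.99999670e-01,  1.21374714e-04, -8.03463438e-04,
         1.67407355e-05],
       [ 8.03865355e-04, -2.92187121e-01,  9.56360831e-01,
        -1.56365582e-01],
       [ 0.00000000e+00,  0.00000000e+00,  0.00000000e+00,
         1.00000000e+00]]), 'shot': 3}
```

View pics/a_scene.png

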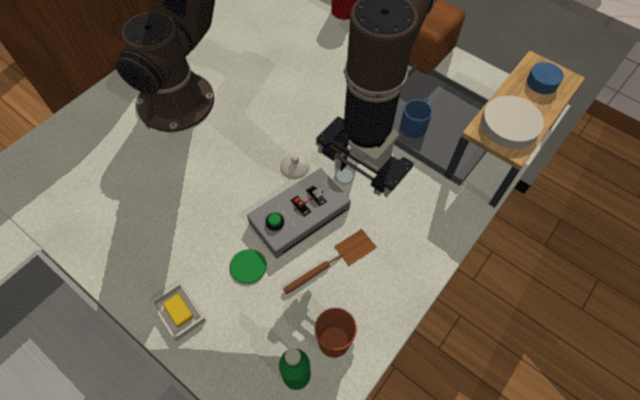

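View pics/a_side.png

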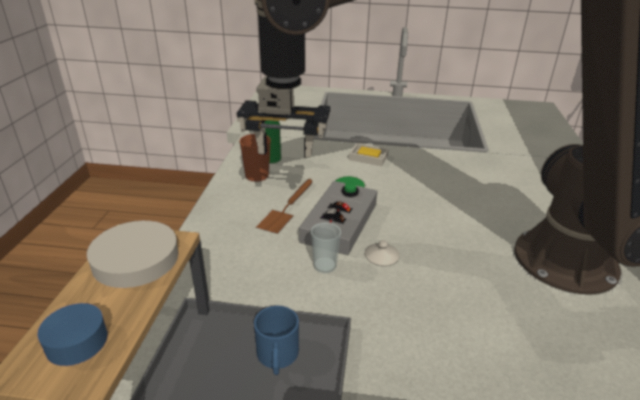

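View pics/a_wrist.png

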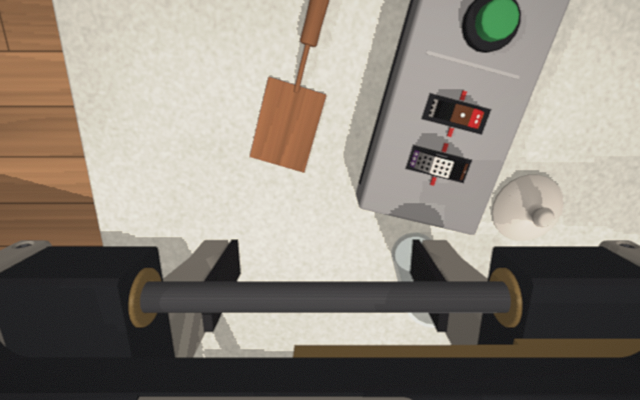

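The wrist view shows the timer (case from about 360,200 to 560,0), the right wheel on brown 1 at (458,115), the left wheel around white 9 at (438,165), the key at (495,20), and the tumbler and lid near the right finger.

```bash
cat >> h.py <<'E'
def cam(p,s=None):
    f=200/np.tan(np.radians(p["vfov"])/2)
    if "eye" in p: return f,R.from_rotvec(p["rotation"]).as_matrix(),np.array(p["eye"])
    T=p["tool_from_camera"]; Rt=R.from_rotvec(s["eef_rot"]).as_matrix()
    return f,Rt@T[:3,:3],Rt@T[:3,3]+s["tool_pos"]
def onz(p,s,uv,z):
    f,Rc,e=cam(p,s); uv=np.atleast_2d(np.array(uv,float))
    d=np.c_[(uv[:,0]-p["cx"])/f,(uv[:,1]-p["cy"])/f,np.ones(len(uv))]@Rc.T
    return e+d*((z-e[2])/d[:,2])[:,None]
def proj(p,s,X):
    f,Rc,e=cam(p,s); c=(np.atleast_2d(X)-e)@Rc
    return np.c_[p["cx"]+f*c[:,0]/c[:,2],p["cy"]+f*c[:,1]/c[:,2]]
E
python3 - <<'E'
from h import *
for n in ["wrist","scene","side"]:
    s=env.sense(); p=env.snapshot(n)
    for lab,z in [("timer",.05),("left_wheel",.074),("right_wheel",.074),("start_key_top",.06),("mug",.08),("tumbler",.1),("teapot_lid",.02),("lid_rest",.009)]:
        for d in env.boxes_of(lab,p)[:2]:
            print(n,lab,round(d["conf"],2),np.round(d["position"]),onz(p,s,d["position"],z)[0].round(4))
s=env.sense(); p=env.snapshot("wrist")
cv2.imwrite("pics/a_zoom.png",cv2.resize(p["pixels"][0:250,340:600],None,fx=3,fy=2.4,interpolation=cv2.INTER_CUBIC))
E
```

```text
wrist timer 0.9 [455. 101.] [ 0.5522 -0.0737  0.05  ]
wrist left_wheel 0.8 [439. 162.] [ 0.5693 -0.0195  0.074 ]
wrist right_wheel 0.77 [456. 110.] [ 0.5594 -0.0659  0.074 ]
wrist right_wheel 0.31 [498.  21.] [ 0.5323 -0.1368  0.074 ]
wrist start_key_top 0.81 [497.  19.] [ 0.5274 -0.1414  0.06  ]
wrist start_key_top 0.29 [436. 162.] [ 0.5673 -0.0172  0.06  ]
wrist mug 0.53 [525. 204.] [0.4865 0.0193 0.08  ]
wrist mug 0.48 [453.  96.] [ 0.5651 -0.0781  0.08  ]
wrist tumbler 0.76 [407. 260.] [0.5987 0.0668 0.1   ]
wrist tumbler 0.37 [497.  19.] [ 0.5452 -0.1334  0.1   ]
wrist teapot_lid 0.79 [528. 204.] [0.446  0.0389 0.02  ]
wrist teapot_lid 0.54 [453. 100.] [ 0.5428 -0.0742  0.02  ]
scene timer 0.6 [297. 213.] [ 0.5561 -0.0816  0.05  ]
scene left_wheel 0.45 [316. 193.] [ 0.5653 -0.0169  0.074 ]
scene right_wheel 0.65 [302. 199.] [ 0.5478 -0.0544  0.074 ]
scene start_key_top 0.63 [273. 217.] [ 0.5197 -0.1339  0.06  ]
scene mug 0.87 [413. 118.] [0.6258 0.3405 0.08  ]
scene tumbler 0.82 [348. 173.] [0.6011 0.0681 0.1   ]
scene teapot_lid 0.55 [295. 166.] [0.4441 0.0389 0.02  ]
scene lid_rest 0.68 [248. 266.] [ 0.541  -0.2577  0.009 ]
side timer 0.57 [348. 210.] [ 0.5272 -0.0573  0.05  ]
side start_key_top 0.7 [334. 215.] [ 0.5575 -0.0141  0.06  ]
side start_key_top 0.28 [351. 186.] [ 0.5276 -0.1614  0.06  ]
side mug 0.81 [278. 334.] [0.6124 0.3919 0.08  ]
side mug 0.24 [347. 211.] [ 0.5282 -0.009   0.08  ]
side tumbler 0.69 [347. 187.] [ 0.5355 -0.0875  0.1   ]
side tumbler 0.64 [325. 249.] [0.5586 0.1685 0.1   ]
side teapot_lid 0.76 [383. 253.] [0.4337 0.0652 0.02  ]
side lid_rest 0.71 [350. 182.] [ 0.536  -0.2639  0.009 ]
side lid_rest 0.42 [366. 155.] [ 0.4986 -0.4456  0.009 ]
```

View pics/a_zoom.png

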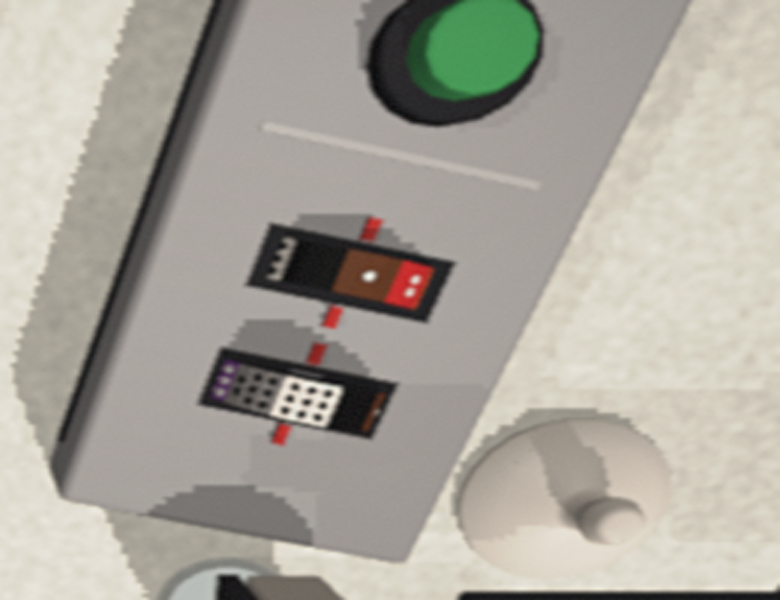

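```bash
python3 -m pendant '[{"rz":6.3,"claw":0},{"rz":6.3,"claw":0},{"rz":6.3,"claw":0},{"dx":1.5,"dy":1.85},{"dx":1.5,"dy":1.85},{"dx":1.5,"dy":1.85},{"dx":1.5,"dy":1.85},{"dx":1.5,"dy":1.85},{},{},{}]' 10
python3 - <<'E'
from h import *
s=env.sense(); print(s)
p=env.snapshot("wrist"); cv2.imwrite("pics/b.png",p["pixels"])
for lab,z in [("timer",.05),("left_wheel",.074),("right_wheel",.074),("start_key_top",.06),("tumbler",.1),("teapot_lid",.02)]:
        for d in env.boxes_of(lab,p)[:2]:
            print(lab,round(d["conf"],2),np.round(d["position"]),onz(p,s,d["position"],z)[0].round(4))
E
```

```text
{'time_s': 1.55, 'qpos': array([ 2.88111367e-01,  3.58586721e-01,  1.19404175e-02,  1.32832948e-05,
       -1.22410786e+00, -2.88104492e-01]), 'dq': array([-0.00020934,  0.00297638,  0.00099222,  0.00128395, -0.00034623,
       -0.00221633]), 'joint_torque': array([ 5.99155846e-04, -5.82382965e+01,  2.93299162e+01,  7.00232819e+00,
        1.24121030e-02,  3.75984700e-05]), 'tool_pos': array([ 6.74997604e-01, -9.98868157e-06,  2.27689857e-01]), 'eef_rot': array([-2.22143213e+00,  2.22140683e+00, -4.88400162e-05]), 'force': array([-0.26113293,  1.11639498,  0.80293884]), 'wrist_torque': array([-0.01640929,  0.04774998,  0.00019462]), 'opening': 0.9996127953540845}
timer 0.83 [454.  97.] [ 0.5534 -0.077   0.05  ]
timer 0.27 [499.  19.] [ 0.5211 -0.143   0.05  ]
left_wheel 0.82 [438. 165.] [ 0.57   -0.0167  0.074 ]
right_wheel 0.72 [453. 100.] [ 0.563  -0.0751  0.074 ]
right_wheel 0.59 [455. 112.] [ 0.5597 -0.0646  0.074 ]
start_key_top 0.88 [497.  18.] [ 0.5275 -0.1418  0.06  ]
tumbler 0.74 [407. 258.] [0.5994 0.0648 0.1   ]
tumbler 0.46 [499.  20.] [ 0.5442 -0.1331  0.1   ]
teapot_lid 0.96 [527. 202.] [0.4478 0.0367 0.02  ]$[0]: bad value
```

View pics/b.png

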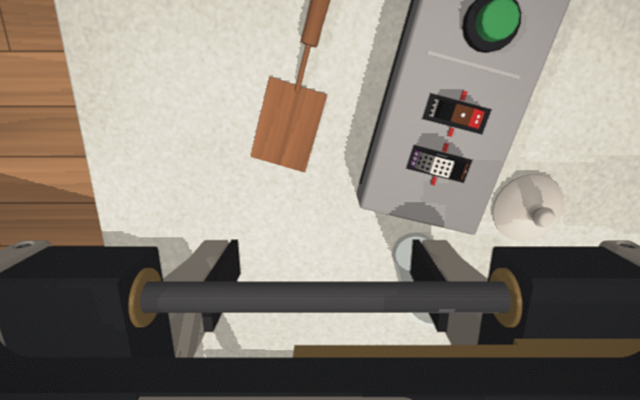

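The call was refused, probably because every key must be given. I'll write full rows.

```bash
python3 -m pendant '[{"rx":0,"ry":0,"rz":6.3,"dx":0,"dy":0,"dz":0,"claw":0},{"rx":0,"ry":0,"rz":6.3,"dx":0,"dy":0,"dz":0,"claw":0},{"rx":0,"ry":0,"rz":6.3,"dx":0,"dy":0,"dz":0,"claw":0},{"rx":0,"ry":0,"rz":0,"dx":1.5,"dy":1.85,"dz":0,"claw":0},{"rx":0,"ry":0,"rz":0,"dx":1.5,"dy":1.85,"dz":0,"claw":0},{"rx":0,"ry":0,"rz":0,"dx":1.5,"dy":1.85,"dz":0,"claw":0},{"rx":0,"ry":0,"rz":0,"dx":1.5,"dy":1.85,"dz":0,"claw":0},{"rx":0,"ry":0,"rz":0,"dx":1.5,"dy":1.85,"dz":0,"claw":0},{"rx":0,"ry":0,"rz":0,"dx":0,"dy":0,"dz":0,"claw":0},{"rx":0,"ry":0,"rz":0,"dx":0,"dy":0,"dz":0,"claw":0},{"rx":0,"ry":0,"rz":0,"dx":0,"dy":0,"dz":0,"claw":0}]' 10
cat > look.py <<'E'
from h import *
import sys
s=env.sense(); print(s["tool_pos"],s["eef_rot"],s["force"],s["opening"],s["time_s"])
p=env.snapshot("wrist"); cv2.imwrite(f"pics/{sys.argv[1]}.png",p["pixels"])
np.save(f"pics/{sys.argv[1]}.npy",{"p":p,"s":s},allow_pickle=True)
for lab,z in [("timer",.05),("left_wheel",.074),("right_wheel",.074),("start_key_top",.06),("tumbler",.1),("teapot_lid",.02)][:int(sys.argv[2])]:
        for d in env.boxes_of(lab,p)[:2]:
            print(lab,round(d["conf"],2),np.round(d["position"]),onz(p,s,d["position"],z)[0].round(4))
E
python3 look.py b1 6
```

```text
time_s: 2.82
tool_pos: [0.5637, -0.041, 0.2282]
eef_rot: [-1.826, 2.555, -0.001]
force: [0.8, 0.4, -0.8]
opening: 0.229
[ 0.5636707  -0.04097118  0.22816026] [-1.82594917e+00  2.55523878e+00 -8.69116942e-04] [ 0.75704406  0.35121511 -0.75853584] 0.22875913856897143 2.8167
timer 0.96 [329. 116.] [ 0.5413 -0.0963  0.05  ]
left_wheel 0.73 [343. 331.] [0.5992 0.1227 0.074 ]
left_wheel 0.71 [334. 201.] [ 0.5618 -0.0206  0.074 ]
right_wheel 0.56 [331. 150.] [ 0.5485 -0.0681  0.074 ]
start_key_top 0.59 [324.  63.] [ 0.5303 -0.142   0.06  ]
tumbler 0.69 [343. 331.] [0.5936 0.1025 0.1   ]
tumbler 0.26 [326.  62.] [ 0.5298 -0.139   0.1   ]
teapot_lid 0.74 [336. 202.] [ 0.5639 -0.003   0.02  ]
teapot_lid 0.56 [452. 201.] [0.4407 0.0386 0.02  ]
```

View pics/b1.png

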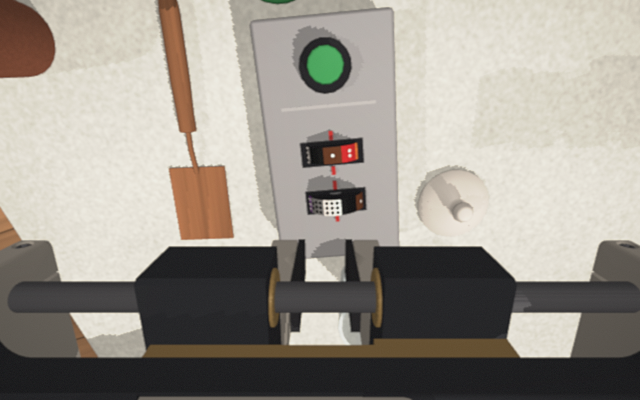

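```bash
python3 - <<'E'
from h import *
D=np.load("pics/b1.npy",allow_pickle=True).item();p,s=D["p"],D["s"]
im=p["pixels"]
cv2.imwrite("pics/b1z.png",cv2.resize(im[0:260,230:420],None,fx=4,fy=2.3,interpolation=cv2.INTER_CUBIC)[:598,:760])
cv2.imwrite("pics/b1w.png",cv2.resize(im[120:230,280:390],None,fx=5.4,fy=5.4,interpolation=cv2.INTER_CUBIC))
P=onz(p,s,[[251,20],[392,8],[398,252],[283,255]],.05); print(P.round(4))
print(np.linalg.norm(P[0]-P[1]))
E
```

```text
[[ 0.5799 -0.1971  0.05  ]
 [ 0.459  -0.1657  0.05  ]
 [ 0.5163  0.0637  0.05  ]
 [ 0.6353  0.0268  0.05  ]]
0.12492436666584997
```

View pics/b1w.png

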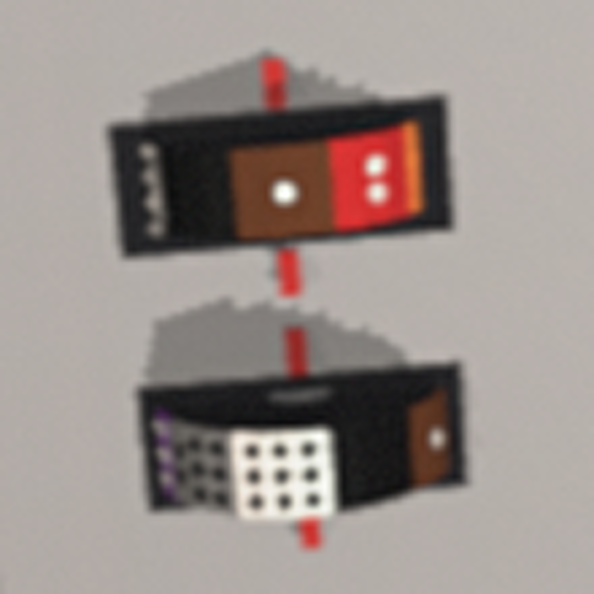

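View pics/b1z.png

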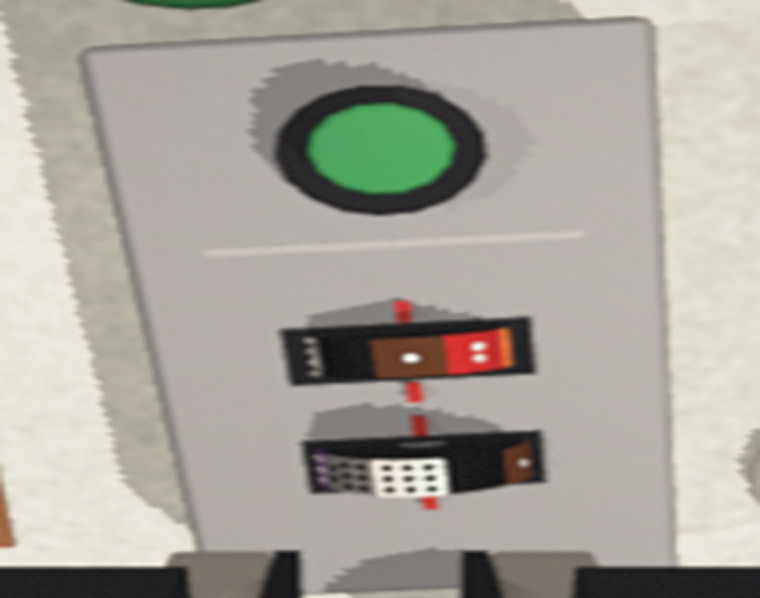

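```bash
cat > fit.py <<'E'
from h import *
import sys
from scipy.optimize import least_squares
name=sys.argv[1]
D=np.load(f"pics/{name}.npy",allow_pickle=True).item();p,s=D["p"],D["s"]
im=p["pixels"]; hsv=cv2.cvtColor(im,cv2.COLOR_BGR2HSV)
m=((hsv[...,0]<6)|(hsv[...,0]>174))&(hsv[...,1]>150)&(hsv[...,2]>90)
n,l,st,c=cv2.connectedComponentsWithStats(m.astype(np.uint8))
for i in range(1,n):
    if st[i,4]>5: print("red",c[i].round(1),st[i,4],onz(p,s,c[i],.0505)[0].round(4))
g=(abs(hsv[...,0].astype(int)-65)<15)&(hsv[...,1]>100)&(hsv[...,2]>60)
n,l,st,c=cv2.connectedComponentsWithStats(g.astype(np.uint8))
for i in range(1,n):
    if st[i,4]>100: print("green",c[i].round(1),st[i],onz(p,s,c[i],.06)[0].round(4))
E
python3 fit.py b1
```

```text
red [330.2 134.6] 23 [ 0.5455 -0.0791  0.0505]
red [347.4 152.9] 220 [ 0.5351 -0.0567  0.0505]
red [333.1 169.7] 19 [ 0.5539 -0.0452  0.0505]
red [334.4 184.8] 19 [ 0.5576 -0.0299  0.0505]
red [337.2 218.3] 10 [0.5663 0.0054 0.0505]
green [324.7  64.2] [ 306   44   38   41 1171] [ 0.5301 -0.1405  0.06  ]
```

```bash
python3 -m pendant '[{"rx":0,"ry":0,"rz":-4.8,"dx":0,"dy":0,"dz":0,"claw":0},{"rx":0,"ry":0,"rz":0,"dx":1.2,"dy":0.42,"dz":2,"claw":0},{"rx":0,"ry":0,"rz":0,"dx":1.2,"dy":0.42,"dz":2,"claw":0},{"rx":0,"ry":0,"rz":0,"dx":0,"dy":0,"dz":0,"claw":0},{"rx":0,"ry":0,"rz":0,"dx":0,"dy":0,"dz":0,"claw":0},{"rx":0,"ry":0,"rz":0,"dx":0,"dy":0,"dz":0,"claw":0}]' 10
python3 look.py c1 1; python3 fit.py c1
```

```text
time_s: 3.67
tool_pos: [0.5501, -0.0621, 0.1884]
eef_rot: [-1.932, 2.477, -0.001]
force: [0.7, -0.3, 1.1]
opening: 0.003
[ 0.55006256 -0.06214748  0.18841528] [-1.93186592e+00  2.47678180e+00 -1.37444317e-03] [ 0.65058034 -0.26820214  1.05521801] 0.0033128763688431303 3.6667
timer 0.9 [326. 128.] [ 0.5371 -0.1124  0.05  ]
red [325.7 168.1] 33 [ 0.5454 -0.0788  0.0505]
red [343.3 189.6] 254 [ 0.5349 -0.0559  0.0505]
red [325.9 206. ] 25 [ 0.5538 -0.0446  0.0505]
red [326. 222.] 27 [ 0.5575 -0.0295  0.0505]
green [283.2   6.6] [247   0  73  18 887] [ 0.5459 -0.2077  0.06  ]
green [325.6  93.3] [ 305   72   42   43 1420] [ 0.5302 -0.1399  0.06  ]
```

View pics/c1.png

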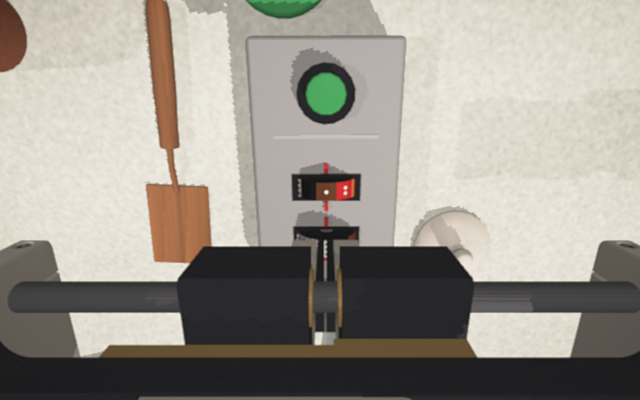

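```bash
python3 - <<'E'
from h import *
D=np.load("pics/c1.npy",allow_pickle=True).item();im=D["p"]["pixels"]
cv2.imwrite("pics/c1w.png",cv2.resize(im[155:255,270:380],None,fx=7,fy=6,interpolation=cv2.INTER_CUBIC))
# triangulate the white dot of field 1
P=[];V=[]
B=np.load("pics/b1.npy",allow_pickle=True).item()
def dot(D,u0,u1,v0,v1):
    im=D["p"]["pixels"][v0:v1,u0:u1].min(axis=2).astype(float); w=np.clip(im-100,0,None)
    yy,xx=np.mgrid[v0:v1,u0:u1]; return np.array([(w*xx).sum()/w.sum(),(w*yy).sum()/w.sum()])
for D,r in [(B,(328,338,150,161)),(D,(321,331,186,197))]:
    d=dot(D,*r); print(d)
    f,Rc,e=cam(D["p"],D["s"]); v=Rc@np.array([(d[0]-D["p"]["cx"])/f,(d[1]-D["p"]["cy"])/f,1]); P.append(e);V.append(v/np.linalg.norm(v))
    print([onz(D["p"],D["s"],d,z)[0].round(4) for z in (.066,.070,.074,.078)])
A=sum(np.eye(3)-np.outer(v,v) for v in V); b=sum((np.eye(3)-np.outer(v,v))@e for v,e in zip(V,P))
print(np.linalg.solve(A,b))
E
```

```text
[332.25815809 155.2284264 ]
[array([ 0.5495, -0.0619,  0.066 ]), array([ 0.5493, -0.0626,  0.07  ]), array([ 0.5492, -0.0633,  0.074 ]), array([ 0.549, -0.064,  0.078])]
[325.92487047 191.76813472]
[array([ 0.5495, -0.062 ,  0.066 ]), array([ 0.5492, -0.0631,  0.07  ]), array([ 0.5489, -0.0642,  0.074 ]), array([ 0.5487, -0.0653,  0.078 ])]
[ 0.54950089 -0.06188812  0.06572495]
```

View pics/c1w.png

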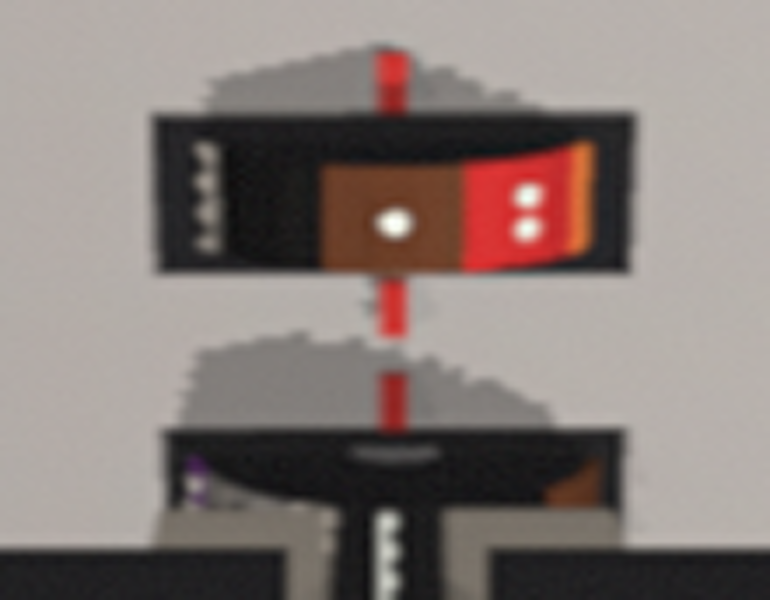

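```bash
python3 -m pendant '[{"rx":0,"ry":0,"rz":0,"dx":0,"dy":0.4,"dz":2.2,"claw":0},{"rx":0,"ry":0,"rz":0,"dx":0,"dy":0.3,"dz":2.2,"claw":0},{"rx":0,"ry":0,"rz":0,"dx":0,"dy":0.3,"dz":2.2,"claw":0},{"rx":0,"ry":0,"rz":0,"dx":0,"dy":0,"dz":1.6,"claw":0},{"rx":0,"ry":0,"rz":0,"dx":0,"dy":0,"dz":0.8,"claw":0},{"rx":0,"ry":0,"rz":0,"dx":0,"dy":0,"dz":0,"claw":0},{"rx":0,"ry":0,"rz":0,"dx":0,"dy":0,"dz":0,"claw":0}]' 10
python3 look.py d1 1
python3 - <<'E'
from h import *
p=env.snapshot("side"); cv2.imwrite("pics/d1s.png",cv2.resize(p["pixels"][150:290,250:430],None,fx=4,fy=4,interpolation=cv2.INTER_CUBIC))
E
```

```text
time_s: 4.35
tool_pos: [0.5403, -0.0596, 0.0983]
eef_rot: [-1.932, 2.477, -0.001]
force: [0.2, 0.5, -1.0]
opening: 0.006
[ 0.54025183 -0.05961144  0.09832881] [-1.93244460e+00  2.47654818e+00 -8.23926300e-04] [ 0.21707587  0.4560276  -0.95486693] 0.005891332446772788 4.35
timer 0.57 [309. 116.] [ 0.5333 -0.1273  0.05  ]
```

View pics/d1.png

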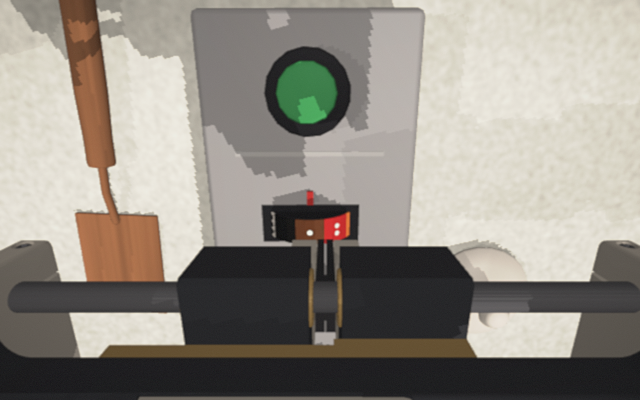

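View pics/d1s.png

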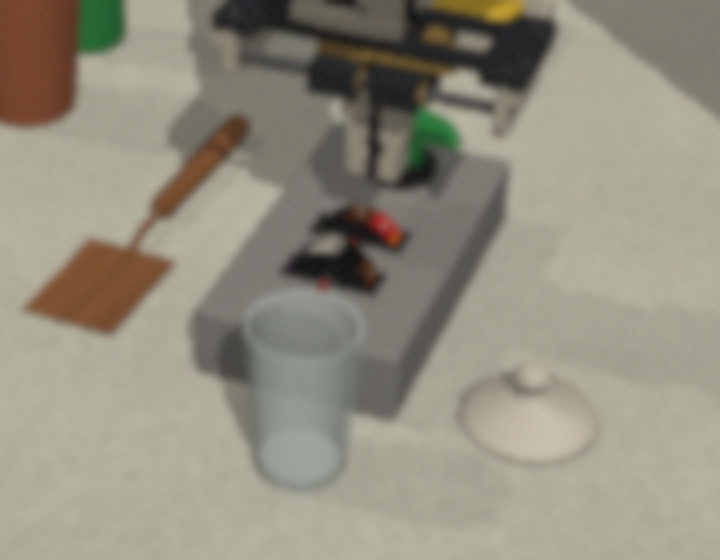

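```bash
python3 - <<'E'
from h import *
s=env.sense(); p=env.snapshot("side")
X=np.array([[*s["tool_pos"][:2],s["tool_pos"][2]-.022],s["tool_pos"],[.5497,-.0622,.066],[.5618,-.0137,.08],[.5301,-.14,.06]])
print((proj(p,s,X)-[250,150])*4)
E
```

```text
[[373.60953    200.98968421]
 [375.13480272 171.35513295]
 [358.83053667 212.07428347]
 [332.04772263 234.35661196]
 [399.26878867 158.89623673]]
```

```bash
python3 -m pendant '[{"rx":0,"ry":0,"rz":0,"dx":0,"dy":0,"dz":0.2,"claw":0},{"rx":0,"ry":0,"rz":0,"dx":0,"dy":0,"dz":0.2,"claw":0},{"rx":0,"ry":0,"rz":0,"dx":0,"dy":0,"dz":0.1,"claw":0},{"rx":0,"ry":0,"rz":0,"dx":0,"dy":0,"dz":0,"claw":0},{"rx":0,"ry":0,"rz":0,"dx":0,"dy":0,"dz":0,"claw":0}]' 10
python3 look.py d2 1
python3 - <<'E'
from h import *
D=np.load("pics/d2.npy",allow_pickle=True).item();im=D["p"]["pixels"]
cv2.imwrite("pics/d2w.png",cv2.resize(im[180:280,260:390],None,fx=6,fy=6,interpolation=cv2.INTER_CUBIC))
E
```

```text
time_s: 4.97
tool_pos: [0.5394, -0.0599, 0.0926]
eef_rot: [1.932, -2.477, -0.0]
force: [0.2, -0.4, 0.5]
opening: 0.006
[ 0.53943283 -0.05986067  0.09260553] [ 1.93188981e+00 -2.47716637e+00 -4.23869276e-05] [ 0.2142435  -0.42577916  0.50118175] 0.005769559478241133 4.9667
timer 0.72 [307. 116.] [ 0.5328 -0.1276  0.05  ]
```

View pics/d2w.png

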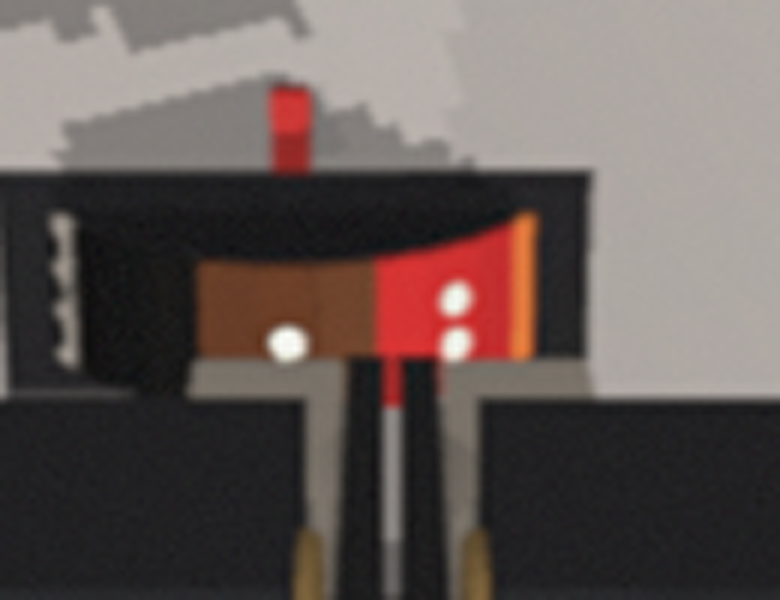

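```bash
python3 -m pendant '[{"rx":0,"ry":0,"rz":0,"dx":0,"dy":0.5,"dz":0,"claw":0},{"rx":0,"ry":0,"rz":0,"dx":0,"dy":0,"dz":0.15,"claw":0},{"rx":0,"ry":0,"rz":0,"dx":0,"dy":0,"dz":0,"claw":0},{"rx":0,"ry":0,"rz":0,"dx":0,"dy":0,"dz":0,"claw":0}]' 10
python3 -m pendant '[{"rx":0,"ry":0,"rz":0,"dx":0,"dy":0,"dz":0.1,"claw":0},{"rx":0,"ry":0,"rz":0,"dx":0,"dy":0,"dz":0,"claw":0},{"rx":0,"ry":0,"rz":0,"dx":0,"dy":0,"dz":0,"claw":0}]' 10
```

```text
time_s: 5.4
tool_pos: [0.5345, -0.0585, 0.0911]
eef_rot: [1.932, -2.477, -0.0]
force: [0.5, -0.2, 0.7]
opening: 0.002
time_s: 5.65
tool_pos: [0.5347, -0.0586, 0.0901]
eef_rot: [1.932, -2.477, -0.0]
force: [0.3, 0.3, 0.3]
opening: 0.004
```

Tip is at 0.0681 nominal with no contact yet, so I continue down gently.

```bash
R='{"rx":0,"ry":0,"rz":0,"dx":0,"dy":0,"dz":0,"claw":0}'; python3 -m pendant '[{"rx":0,"ry":0,"rz":0,"dx":0,"dy":0,"dz":0.1,"claw":0},{"rx":0,"ry":0,"rz":0,"dx":0,"dy":0,"dz":0,"claw":0},{"rx":0,"ry":0,"rz":0,"dx":0,"dy":0,"dz":0,"claw":0}]' 10
```

```text
time_s: 5.9
tool_pos: [0.5346, -0.0586, 0.0891]
eef_rot: [1.932, -2.477, -0.0]
force: [0.1, -0.3, 0.2]
opening: 0.003
```

```bash
python3 -m pendant '[{"rx":0,"ry":0,"rz":0,"dx":0,"dy":0,"dz":0.07,"claw":0},{"rx":0,"ry":0,"rz":0,"dx":0,"dy":0,"dz":0,"claw":0},{"rx":0,"ry":0,"rz":0,"dx":0,"dy":0,"dz":0,"claw":0}]' 10
```

```text
time_s: 6.15
tool_pos: [0.5346, -0.0586, 0.0884]
eef_rot: [1.932, -2.477, -0.0]
force: [-0.0, -0.2, -0.0]
opening: 0.002
```

```bash
python3 -m pendant '[{"rx":0,"ry":0,"rz":0,"dx":0,"dy":0,"dz":0.05,"claw":0},{"rx":0,"ry":0,"rz":0,"dx":0,"dy":0,"dz":0,"claw":0},{"rx":0,"ry":0,"rz":0,"dx":0,"dy":0,"dz":0,"claw":0}]' 10; python3 -m pendant '[{"rx":0,"ry":0,"rz":0,"dx":0,"dy":0,"dz":0.05,"claw":0},{"rx":0,"ry":0,"rz":0,"dx":0,"dy":0,"dz":0,"claw":0},{"rx":0,"ry":0,"rz":0,"dx":0,"dy":0,"dz":0,"claw":0}]' 10; python3 look.py e1 1
python3 - <<'E'
from h import *
D=np.load("pics/e1.npy",allow_pickle=True).item();im=D["p"]["pixels"]
cv2.imwrite("pics/e1w.png",cv2.resize(im[180:280,260:390],None,fx=6,fy=6,interpolation=cv2.INTER_CUBIC))
p=env.snapshot("side"); cv2.imwrite("pics/e1s.png",cv2.resize(p["pixels"][150:250,280:400],None,fx=6,fy=6,interpolation=cv2.INTER_CUBIC))
E
```

```text
time_s: 6.4
tool_pos: [0.5346, -0.0586, 0.0879]
eef_rot: [1.932, -2.477, -0.0]
force: [-0.3, 0.3, 0.3]
opening: 0.001
time_s: 6.65
tool_pos: [0.5346, -0.0586, 0.0874]
eef_rot: [1.932, -2.477, -0.0]
force: [-0.3, 0.5, -0.1]
opening: 0.007
[ 0.53461119 -0.05860683  0.08744209] [ 1.93194110e+00 -2.47726052e+00 -1.33460901e-05] [-0.29217208  0.54277647 -0.10930414] 0.006538787862578345 6.65
timer 0.9 [298. 113.] [ 0.5326 -0.1295  0.05  ]
timer 0.2 [296. 228.] [ 0.5513 -0.0641  0.05  ]
```

View pics/e1w.png

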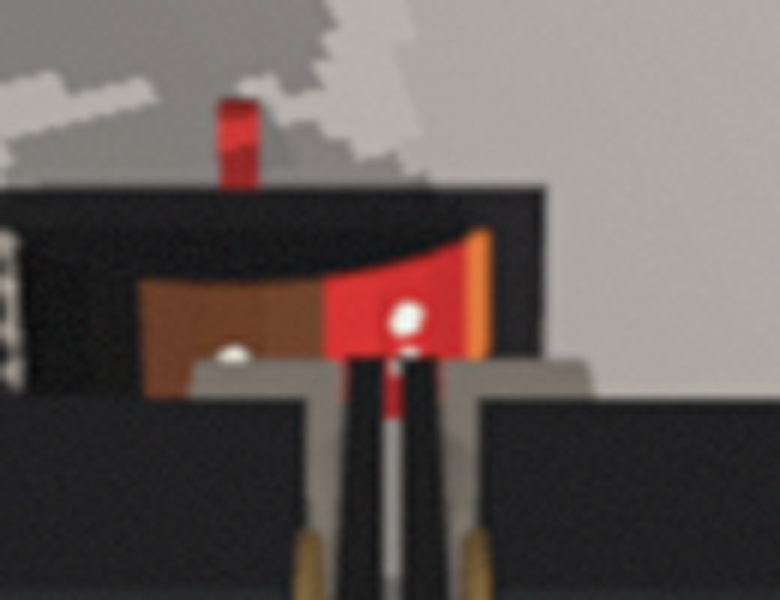

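View pics/e1s.png

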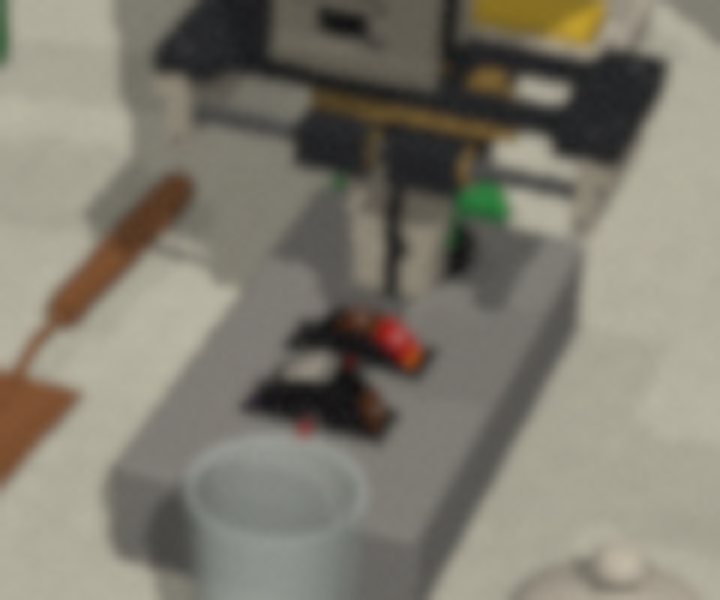

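```bash
python3 - <<'E'
from h import *
s=env.sense(); p=env.snapshot("side")
Rt=R.from_rotvec(s["eef_rot"]).as_matrix()
for a in (-.0095,0,.0095):
  for z in (.0,.01,.022):
    for y in (-.018,.018): print(a,z,y,((proj(p,s,s["tool_pos"]+Rt@[a,y,z])-[280,150])*6).round())
cv2.imwrite("pics/e2s.png",cv2.resize(p["pixels"][170:210,320:370],None,fx=14,fy=14,interpolation=cv2.INTER_NEAREST))
W=np.load("pics/e1.npy",allow_pickle=True).item()
for a in (-.0095,0,.0095):
  for z in (.0,.01,.022):
    for y in (-.018,.018): print("w",a,z,y,((proj(W["p"],W["s"],W["s"]["tool_pos"]+Rt@[a,y,z])-[260,180])*6).round())
E
```

```text
-0.0095 0.0 -0.018 [[347. 285.]]
-0.0095 0.0 0.018 [[429. 304.]]
-0.0095 0.01 -0.018 [[346. 305.]]
-0.0095 0.01 0.018 [[428. 324.]]
-0.0095 0.022 -0.018 [[345. 329.]]
-0.0095 0.022 0.018 [[426. 348.]]
0 0.0 -0.018 [[355. 274.]]
0 0.0 0.018 [[436. 292.]]
0 0.01 -0.018 [[354. 294.]]
0 0.01 0.018 [[435. 312.]]
0 0.022 -0.018 [[353. 318.]]
0 0.022 0.018 [[434. 336.]]
0.0095 0.0 -0.018 [[362. 263.]]
0.0095 0.0 0.018 [[444. 281.]]
0.0095 0.01 -0.018 [[361. 283.]]
0.0095 0.01 0.018 [[442. 301.]]
0.0095 0.022 -0.018 [[360. 306.]]
0.0095 0.022 0.018 [[441. 325.]]
w -0.0095 0.0 -0.018 [[181. 564.]]
w -0.0095 0.0 0.018 [[600. 564.]]
w -0.0095 0.01 -0.018 [[192. 509.]]
w -0.0095 0.01 0.018 [[589. 509.]]
w -0.0095 0.022 -0.018 [[204. 449.]]
w -0.0095 0.022 0.018 [[577. 449.]]
w 0 0.0 -0.018 [[178. 464.]]
w 0 0.0 0.018 [[603. 464.]]
w 0 0.01 -0.018 [[189. 413.]]
w 0 0.01 0.018 [[592. 413.]]
w 0 0.022 -0.018 [[201. 358.]]
w 0 0.022 0.018 [[580. 358.]]
w 0.0095 0.0 -0.018 [[175. 361.]]
w 0.0095 0.0 0.018 [[606. 361.]]
w 0.0095 0.01 -0.018 [[186. 315.]]
w 0.0095 0.01 0.018 [[595. 315.]]
w 0.0095 0.022 -0.018 [[198. 265.]]
w 0.0095 0.022 0.018 [[583. 265.]]
```

View pics/e2s.png

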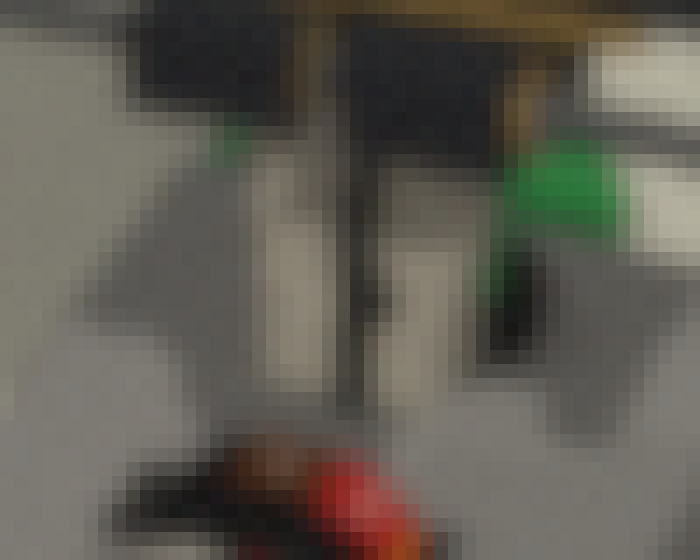

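```bash
python3 -m pendant '[{"rx":0,"ry":0,"rz":0,"dx":0,"dy":0,"dz":0.08,"claw":0},{"rx":0,"ry":0,"rz":0,"dx":0,"dy":0,"dz":0.07,"claw":0},{"rx":0,"ry":0,"rz":0,"dx":0,"dy":0,"dz":0,"claw":0}]'
```

```text
time_s: 7.1
tool_pos: [0.5345, -0.0586, 0.0858]
eef_rot: [1.932, -2.477, -0.0]
force: [0.7, -0.7, 0.7]
opening: 0.005
```

```bash
python3 -m pendant '[{"rx":0,"ry":0,"rz":0,"dx":0,"dy":0,"dz":0.08,"claw":0},{"rx":0,"ry":0,"rz":0,"dx":0,"dy":0,"dz":0.07,"claw":0},{"rx":0,"ry":0,"rz":0,"dx":0,"dy":0,"dz":0,"claw":0}]'
```

```text
time_s: 7.35
tool_pos: [0.5345, -0.0586, 0.0843]
eef_rot: [1.932, -2.477, -0.0]
force: [0.6, -0.4, -0.2]
opening: 0.006
```

```bash
python3 -m pendant '[{"rx":0,"ry":0,"rz":0,"dx":0,"dy":0,"dz":0.08,"claw":0},{"rx":0,"ry":0,"rz":0,"dx":0,"dy":0,"dz":0.07,"claw":0},{"rx":0,"ry":0,"rz":0,"dx":0,"dy":0,"dz":0,"claw":0}]'
```

```text
time_s: 7.6
tool_pos: [0.5345, -0.0586, 0.0828]
eef_rot: [1.932, -2.477, -0.0]
force: [-0.3, 0.8, 0.1]
opening: 0.006
```

```bash
python3 -m pendant '[{"rx":0,"ry":0,"rz":0,"dx":0,"dy":0,"dz":0.08,"claw":0},{"rx":0,"ry":0,"rz":0,"dx":0,"dy":0,"dz":0.07,"claw":0},{"rx":0,"ry":0,"rz":0,"dx":0,"dy":0,"dz":0,"claw":0}]'; python3 look.py f1 0
python3 - <<'E'
from h import *
D=np.load("pics/f1.npy",allow_pickle=True).item();im=D["p"]["pixels"]
p=env.snapshot("side"); 
a=cv2.resize(im[180:280,260:390],None,fx=6,fy=6,interpolation=cv2.INTER_CUBIC)
cv2.imwrite("pics/f1w.png",a)
cv2.imwrite("pics/f1s.png",cv2.resize(p["pixels"][170:220,310:370],None,fx=12,fy=12,interpolation=cv2.INTER_CUBIC))
E
```

```text
time_s: 7.85
tool_pos: [0.5345, -0.0586, 0.0813]
eef_rot: [1.932, -2.477, -0.0]
force: [0.6, 0.0, -0.1]
opening: 0.004
[ 0.5344943  -0.05861842  0.08128755] [ 1.93179162e+00 -2.47715758e+00 -2.35123307e-04] [ 0.62371946  0.00740167 -0.10123903] 0.003992305020014071 7.85
```

View pics/f1s.png

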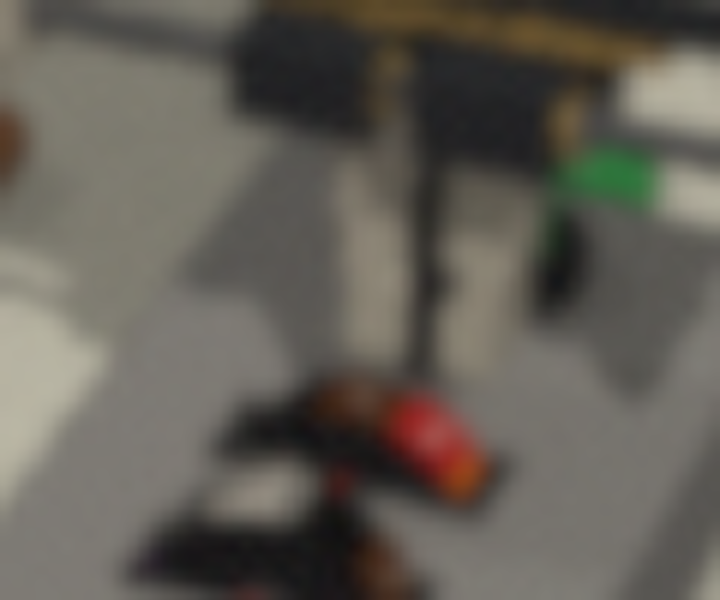

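View pics/f1w.png

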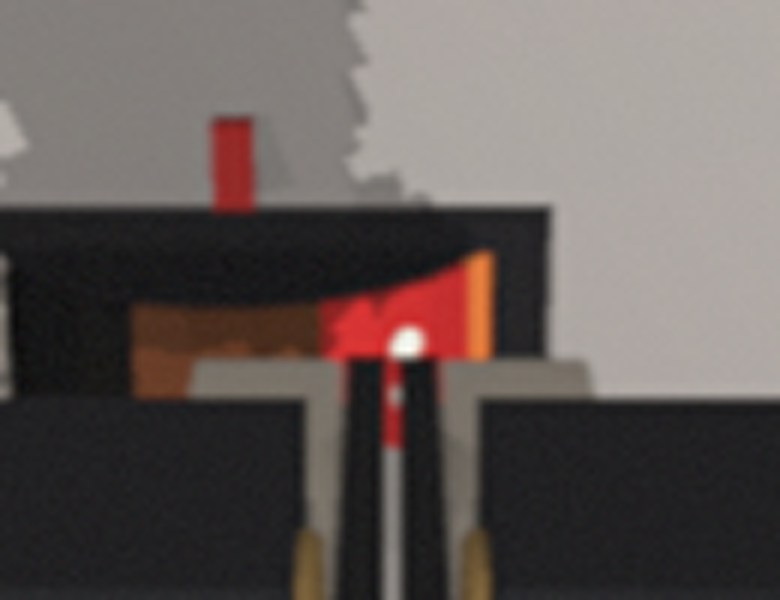

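```bash
python3 -m pendant '[{"rx":0,"ry":0,"rz":0,"dx":0,"dy":0,"dz":0.08,"claw":0},{"rx":0,"ry":0,"rz":0,"dx":0,"dy":0,"dz":0.08,"claw":0},{"rx":0,"ry":0,"rz":0,"dx":0,"dy":0,"dz":0,"claw":0}]'; python3 - <<'E'
E
```

```text
time_s: 8.2
tool_pos: [0.5345, -0.0586, 0.0797]
eef_rot: [1.932, -2.477, -0.0]
force: [0.1, 0.1, 0.8]
opening: 0.007
```

```bash
python3 -m pendant '[{"rx":0,"ry":0,"rz":0,"dx":0,"dy":0,"dz":0.08,"claw":0},{"rx":0,"ry":0,"rz":0,"dx":0,"dy":0,"dz":0.08,"claw":0},{"rx":0,"ry":0,"rz":0,"dx":0,"dy":0,"dz":0,"claw":0}]'
```

```text
time_s: 8.45
tool_pos: [0.5345, -0.0586, 0.0781]
eef_rot: [1.932, -2.477, -0.0]
force: [-0.0, -0.7, -0.3]
opening: 0.005
```

```bash
python3 -m pendant '[{"rx":0,"ry":0,"rz":0,"dx":0,"dy":0,"dz":0.08,"claw":0},{"rx":0,"ry":0,"rz":0,"dx":0,"dy":0,"dz":0.08,"claw":0},{"rx":0,"ry":0,"rz":0,"dx":0,"dy":0,"dz":0,"claw":0}]'
```

```text
time_s: 8.7
tool_pos: [0.5345, -0.0586, 0.0765]
eef_rot: [1.932, -2.477, -0.0]
force: [0.1, 0.3, -0.8]
opening: 0.0
```

```bash
python3 -m pendant '[{"rx":0,"ry":0,"rz":0,"dx":0,"dy":0,"dz":0.08,"claw":0},{"rx":0,"ry":0,"rz":0,"dx":0,"dy":0,"dz":0.07,"claw":0},{"rx":0,"ry":0,"rz":0,"dx":0,"dy":0,"dz":0,"claw":0}]'
```

```text
time_s: 8.95
tool_pos: [0.5345, -0.0586, 0.075]
eef_rot: [1.932, -2.477, -0.0]
force: [-0.2, 0.3, 0.0]
opening: 0.008
```

```bash
python3 -m pendant '[{"rx":0,"ry":0,"rz":0,"dx":0,"dy":0,"dz":0.08,"claw":0},{"rx":0,"ry":0,"rz":0,"dx":0,"dy":0,"dz":0.07,"claw":0},{"rx":0,"ry":0,"rz":0,"dx":0,"dy":0,"dz":0,"claw":0}]'; python3 look.py g1 0
python3 - <<'E'
from h import *
D=np.load("pics/g1.npy",allow_pickle=True).item();im=D["p"]["pixels"]
p=env.snapshot("side"); 
a=cv2.resize(im[180:280,260:390],None,fx=6,fy=6,interpolation=cv2.INTER_CUBIC)
cv2.imwrite("pics/g1w.png",a)
cv2.imwrite("pics/g1s.png",cv2.resize(p["pixels"][170:220,310:370],None,fx=12,fy=12,interpolation=cv2.INTER_CUBIC))
E
```

```text
time_s: 9.2
tool_pos: [0.5346, -0.0586, 0.0735]
eef_rot: [1.932, -2.477, -0.0]
force: [-0.6, -0.2, 0.0]
opening: 0.007
[ 0.53455026 -0.05859454  0.07350098] [ 1.93188377e+00 -2.47716586e+00 -1.74885382e-04] [-0.55443103 -0.20565777  0.04219484] 0.006884364970841943 9.2
```

View pics/g1s.png

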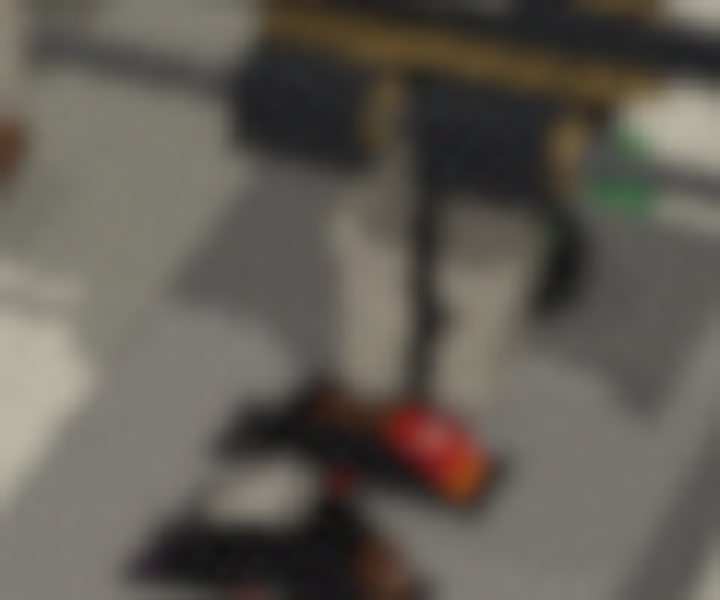

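View pics/g1w.png

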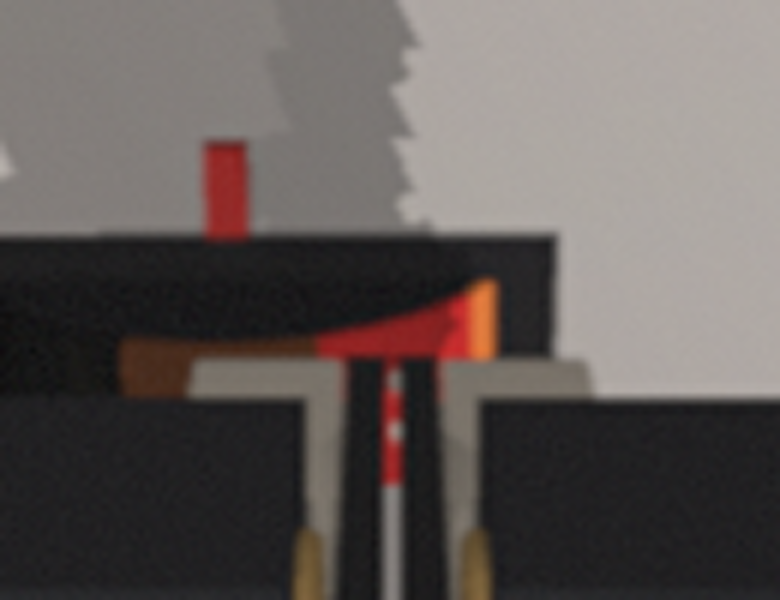

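```bash
python3 -m pendant '[{"rx":0,"ry":0,"rz":0,"dx":0,"dy":0,"dz":0.07,"claw":0},{"rx":0,"ry":0,"rz":0,"dx":0,"dy":0,"dz":0.07,"claw":0},{"rx":0,"ry":0,"rz":0,"dx":0,"dy":0,"dz":0,"claw":0}]'
```

```text
time_s: 9.55
tool_pos: [0.5346, -0.0586, 0.0721]
eef_rot: [1.932, -2.477, -0.0]
force: [0.0, -1.0, -0.1]
opening: 0.001
```

```bash
python3 -m pendant '[{"rx":0,"ry":0,"rz":0,"dx":0,"dy":0,"dz":0.07,"claw":0},{"rx":0,"ry":0,"rz":0,"dx":0,"dy":0,"dz":0.03,"claw":0},{"rx":0,"ry":0,"rz":0,"dx":0,"dy":0,"dz":0,"claw":0}]'
```

```text
time_s: 9.8
tool_pos: [0.5346, -0.0586, 0.0712]
eef_rot: [1.932, -2.477, -0.0]
force: [1.0, -0.1, 0.1]
opening: 0.008
```

```bash
python3 -m pendant '[{"rx":0,"ry":0,"rz":0,"dx":0,"dy":0,"dz":0.07,"claw":0},{"rx":0,"ry":0,"rz":0,"dx":0,"dy":0,"dz":0.03,"claw":0},{"rx":0,"ry":0,"rz":0,"dx":0,"dy":0,"dz":0,"claw":0}]'
```

```text
time_s: 10.05
tool_pos: [0.5346, -0.0586, 0.0702]
eef_rot: [1.932, -2.477, -0.0]
force: [0.0, 0.2, -1.5]
opening: 0.005
```

```bash
python3 -m pendant '[{"rx":0,"ry":0,"rz":0,"dx":0,"dy":0,"dz":0.05,"claw":0},{"rx":0,"ry":0,"rz":0,"dx":0,"dy":0,"dz":0.03,"claw":0},{"rx":0,"ry":0,"rz":0,"dx":0,"dy":0,"dz":0,"claw":0}]'
```

```text
time_s: 10.3
tool_pos: [0.5346, -0.0586, 0.0694]
eef_rot: [1.932, -2.477, -0.0]
force: [-0.5, -0.1, -0.7]
opening: 0.007
```

```bash
python3 -m pendant '[{"rx":0,"ry":0,"rz":0,"dx":0,"dy":0,"dz":0.05,"claw":0},{"rx":0,"ry":0,"rz":0,"dx":0,"dy":0,"dz":0.03,"claw":0},{"rx":0,"ry":0,"rz":0,"dx":0,"dy":0,"dz":0,"claw":0}]'
```

```text
time_s: 10.55
tool_pos: [0.5346, -0.0586, 0.0686]
eef_rot: [1.932, -2.477, -0.0]
force: [-0.5, 0.9, 0.3]
opening: 0.008
```

```bash
python3 -m pendant '[{"rx":0,"ry":0,"rz":0,"dx":0,"dy":0,"dz":0.05,"claw":0},{"rx":0,"ry":0,"rz":0,"dx":0,"dy":0,"dz":0.03,"claw":0},{"rx":0,"ry":0,"rz":0,"dx":0,"dy":0,"dz":0,"claw":0}]'
```

```text
time_s: 10.8
tool_pos: [0.5346, -0.0586, 0.0678]
eef_rot: [1.932, -2.477, -0.0]
force: [0.1, -0.9, -0.3]
opening: 0.007
```

```bash
python3 -m pendant '[{"rx":0,"ry":0,"rz":0,"dx":0,"dy":0,"dz":0.05,"claw":0},{"rx":0,"ry":0,"rz":0,"dx":0,"dy":0,"dz":0.03,"claw":0},{"rx":0,"ry":0,"rz":0,"dx":0,"dy":0,"dz":0,"claw":0}]'
```

```text
time_s: 11.05
tool_pos: [0.5347, -0.0586, 0.0671]
eef_rot: [-1.932, 2.477, -0.0]
force: [-0.1, 0.3, -1.2]
opening: 0.006
```

```bash
python3 -m pendant '[{"rx":0,"ry":0,"rz":0,"dx":0,"dy":0,"dz":0.05,"claw":0},{"rx":0,"ry":0,"rz":0,"dx":0,"dy":0,"dz":0.03,"claw":0},{"rx":0,"ry":0,"rz":0,"dx":0,"dy":0,"dz":0,"claw":0}]'; python3 look.py g2 0
python3 - <<'E'
from h import *
D=np.load("pics/g2.npy",allow_pickle=True).item();im=D["p"]["pixels"]
p=env.snapshot("side"); 
a=cv2.resize(im[180:280,260:390],None,fx=6,fy=6,interpolation=cv2.INTER_CUBIC)
cv2.imwrite("pics/g2w.png",a)
cv2.imwrite("pics/g2s.png",cv2.resize(p["pixels"][170:220,310:370],None,fx=12,fy=12,interpolation=cv2.INTER_CUBIC))
E
```

```text
time_s: 11.3
tool_pos: [0.5347, -0.0586, 0.0664]
eef_rot: [-1.932, 2.477, -0.0]
force: [-0.2, -1.2, 2.2]
opening: 0.004
[ 0.53468512 -0.05860318  0.06642163] [-1.93208792e+00  2.47710899e+00 -2.25069369e-04] [-0.15184949 -1.22764875  2.18237794] 0.004373962356785466 11.3
```

View pics/g2s.png

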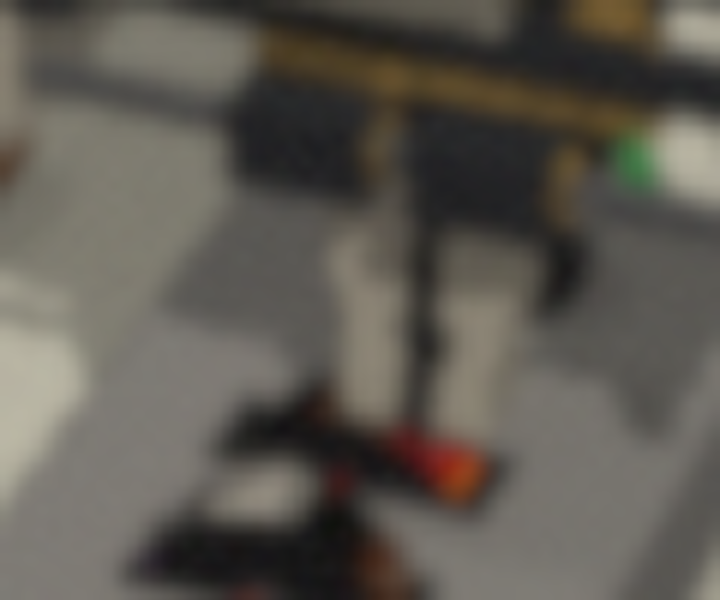

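View pics/g2w.png

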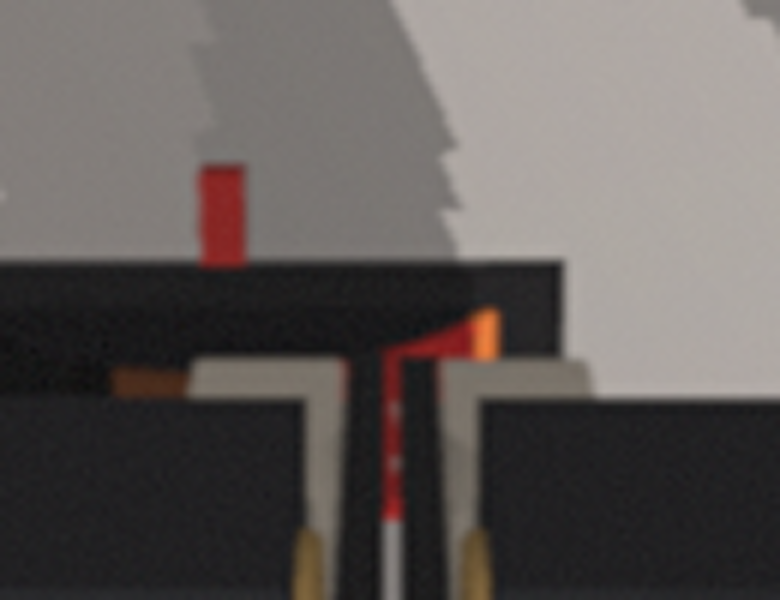

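```bash
cat > fz.py <<'E'
from h import *
F=[]
for i in range(4):
    s=env.sense();F.append(s["force"]); env.snapshot("wrist")
print(np.mean(F,0).round(2), s["tool_pos"].round(4))
E
python3 -m pendant '[{"rx":0,"ry":0,"rz":0,"dx":0,"dy":0,"dz":0.04,"claw":0},{"rx":0,"ry":0,"rz":0,"dx":0,"dy":0,"dz":0,"claw":0}]'; python3 fz.py
```

```text
time_s: 11.57
tool_pos: [0.5347, -0.0586, 0.0661]
eef_rot: [-1.932, 2.477, -0.0]
force: [-2.0, -0.1, 4.6]
opening: 0.006
[-1.23  0.33  4.78] [ 0.5348 -0.0586  0.0661]
```

```bash
python3 -m pendant '[{"rx":0,"ry":0,"rz":0,"dx":0,"dy":0,"dz":0.03,"claw":0},{"rx":0,"ry":0,"rz":0,"dx":0,"dy":-0.1,"dz":0,"claw":0},{"rx":0,"ry":0,"rz":0,"dx":0,"dy":-0.15,"dz":0,"claw":0},{"rx":0,"ry":0,"rz":0,"dx":0,"dy":-0.15,"dz":0,"claw":0},{"rx":0,"ry":0,"rz":0,"dx":0,"dy":-0.15,"dz":0,"claw":0}]'; python3 look.py g3 0
python3 - <<'E'
from h import *
D=np.load("pics/g3.npy",allow_pickle=True).item();im=D["p"]["pixels"]
a=cv2.resize(im[180:280,260:390],None,fx=6,fy=6,interpolation=cv2.INTER_CUBIC)
cv2.imwrite("pics/g3w.png",a)
E
```

```text
time_s: 12.18
tool_pos: [0.5396, -0.0599, 0.0656]
eef_rot: [1.932, -2.477, -0.001]
force: [-2.8, 1.2, 6.5]
opening: 0.003
[ 0.53962955 -0.05992551  0.06555923] [ 1.93163656e+00 -2.47692202e+00 -6.34171477e-04] [-2.83043244  1.22865366  6.49047363] 0.0026621490951194574 12.1833
```

View pics/g3w.png

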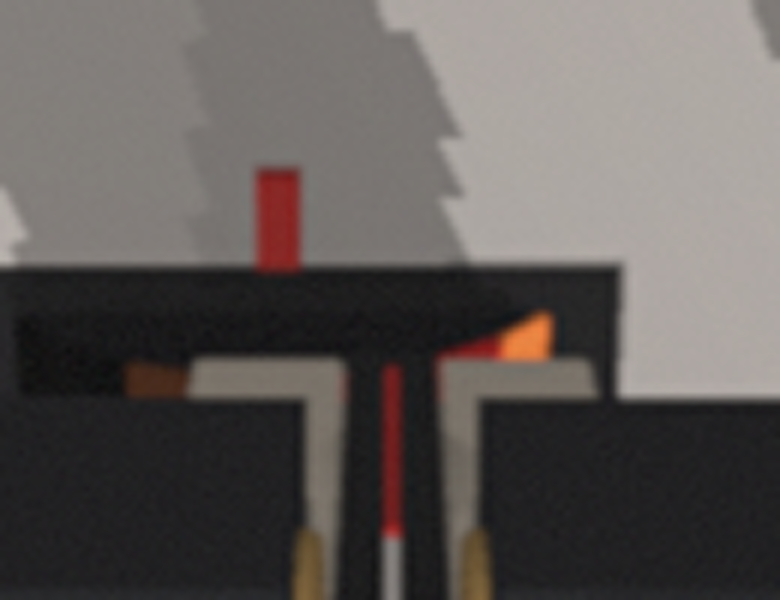

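```bash
python3 -m pendant '[{"rx":0,"ry":0,"rz":0,"dx":0,"dy":-0.2,"dz":0,"claw":0},{"rx":0,"ry":0,"rz":0,"dx":0,"dy":-0.2,"dz":0,"claw":0},{"rx":0,"ry":0,"rz":0,"dx":0,"dy":-0.2,"dz":0,"claw":0},{"rx":0,"ry":0,"rz":0,"dx":0,"dy":-0.2,"dz":0,"claw":0},{"rx":0,"ry":0,"rz":0,"dx":0,"dy":-0.2,"dz":0,"claw":0}]'
```

```text
time_s: 12.65
tool_pos: [0.5499, -0.0624, 0.066]
eef_rot: [-1.932, 2.477, -0.001]
force: [-2.9, 0.4, 7.8]
opening: 0.005
```

```bash
python3 -m pendant '[{"rx":0,"ry":0,"rz":0,"dx":0,"dy":-0.2,"dz":0,"claw":0},{"rx":0,"ry":0,"rz":0,"dx":0,"dy":-0.2,"dz":0,"claw":0},{"rx":0,"ry":0,"rz":0,"dx":0,"dy":-0.2,"dz":0,"claw":0},{"rx":0,"ry":0,"rz":0,"dx":0,"dy":-0.2,"dz":0,"claw":0}]'
```

```text
time_s: 12.98
tool_pos: [0.5576, -0.0644, 0.0659]
eef_rot: [-1.932, 2.477, -0.0]
force: [-1.4, 0.5, 7.3]
opening: 0.003
```

```bash
python3 -m pendant '[{"rx":0,"ry":0,"rz":0,"dx":0,"dy":-0.2,"dz":0,"claw":0},{"rx":0,"ry":0,"rz":0,"dx":0,"dy":-0.2,"dz":0,"claw":0},{"rx":0,"ry":0,"rz":0,"dx":0,"dy":-0.2,"dz":0,"claw":0},{"rx":0,"ry":0,"rz":0,"dx":0,"dy":0,"dz":0,"claw":0},{"rx":0,"ry":0,"rz":0,"dx":0,"dy":0,"dz":-0.5,"claw":0},{"rx":0,"ry":0,"rz":0,"dx":0,"dy":0.8,"dz":-1.5,"claw":0},{"rx":0,"ry":0,"rz":0,"dx":0,"dy":1.1,"dz":-1.5,"claw":0},{"rx":0,"ry":0,"rz":0,"dx":0,"dy":1.1,"dz":-1.5,"claw":0},{"rx":0,"ry":0,"rz":0,"dx":0,"dy":0,"dz":0,"claw":0}]'; python3 look.py h1 0
python3 - <<'E'
from h import *
D=np.load("pics/h1.npy",allow_pickle=True).item();im=D["p"]["pixels"]
a=cv2.resize(im[150:250,260:390],None,fx=6,fy=6,interpolation=cv2.INTER_CUBIC)
cv2.imwrite("pics/h1w.png",a)
E
```

```text
time_s: 13.73
tool_pos: [0.5339, -0.0581, 0.1181]
eef_rot: [-1.931, 2.475, -0.002]
force: [0.2, -0.1, 0.6]
opening: 0.01
[ 0.53388817 -0.05812766  0.1180591 ] [-1.93065713e+00  2.47493837e+00 -1.90178971e-03] [ 0.15735432 -0.10396235  0.61374899] 0.009681853408370774 13.7333
```

View pics/h1w.png

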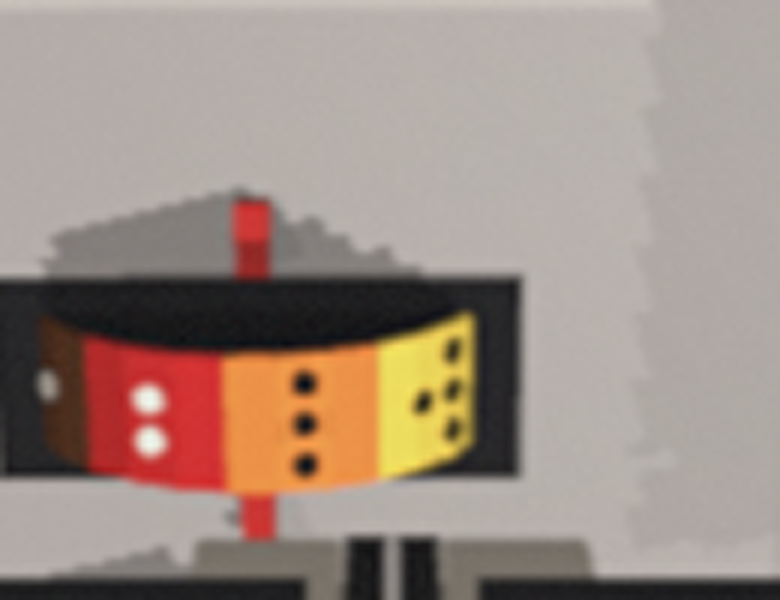

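```bash
cat >> h.py <<'E'
from scipy.optimize import least_squares
TX=np.array([.970,-.243,0]);TY=np.array([.243,.970,0])
W={"R":(np.array([.5497,-.0622,0]),.0665),"L":(np.array([.5618,-.0137,0]),.078)}
def angle(p,s,w,obs,h=None):
    """obs: list of (u,v,digit-angle index) e.g. boundary 2|3 -> 2.5 ; returns joint angle per obs"""
    c,h0=W[w]; h=h or h0; out=[]
    for u,v,d in obs:
        def X(q): return c+TX*.028*np.sin(q[0])+TY*q[1]+np.array([0,0,h-.028+.028*np.cos(q[0])])
        r=least_squares(lambda q:(proj(p,s,X(q))[0]-[u,v]),[0.,0.])
        out.append((round(d*.62832+r.x[0],3),round(r.x[1]*1000,1)))
    return out
E
python3 - <<'E'
from h import *
D=np.load("pics/h1.npy",allow_pickle=True).item()
f=lambda x,y:(260+x/6,150+y/6)
print(angle(D["p"],D["s"],"R",[(*f(220,420),2.5),(*f(378,420),3.5),(*f(305,424),3),(*f(150,420),2)]))
E
```

```text
[(np.float64(1.656), np.float64(-0.7)), (np.float64(1.642), np.float64(0.9)), (np.float64(1.638), np.float64(0.1)), (np.float64(1.631), np.float64(0.0))]
```

```bash
python3 -m pendant '[{"rx":0,"ry":0,"rz":0,"dx":0,"dy":0,"dz":1.5,"claw":0},{"rx":0,"ry":0,"rz":0,"dx":0,"dy":0,"dz":1.5,"claw":0},{"rx":0,"ry":0,"rz":0,"dx":0,"dy":0,"dz":1.4,"claw":0},{"rx":0,"ry":0,"rz":0,"dx":0,"dy":0,"dz":0.5,"claw":0},{"rx":0,"ry":0,"rz":0,"dx":0,"dy":0,"dz":0,"claw":0},{"rx":0,"ry":0,"rz":0,"dx":0,"dy":0,"dz":0,"claw":0}]'
```

```text
time_s: 14.28
tool_pos: [0.5337, -0.0586, 0.066]
eef_rot: [1.931, -2.476, -0.001]
force: [-2.8, -0.1, 4.0]
opening: 0.005
```

```bash
python3 fz.py; python3 -m pendant '[{"rx":0,"ry":0,"rz":0,"dx":0,"dy":0,"dz":0.03,"claw":0},{"rx":0,"ry":0,"rz":0,"dx":0,"dy":-0.1,"dz":0,"claw":0},{"rx":0,"ry":0,"rz":0,"dx":0,"dy":-0.2,"dz":0,"claw":0},{"rx":0,"ry":0,"rz":0,"dx":0,"dy":-0.2,"dz":0,"claw":0}]'
```

```text
[-2.77  0.27  3.24] [ 0.5337 -0.0586  0.0663]
time_s: 14.82
tool_pos: [0.5392, -0.0598, 0.0664]
eef_rot: [-1.932, 2.477, -0.0]
force: [-2.8, 0.2, 4.0]
opening: 0.008
```

```bash
python3 -m pendant '[{"rx":0,"ry":0,"rz":0,"dx":0,"dy":-0.1,"dz":0.05,"claw":0},{"rx":0,"ry":0,"rz":0,"dx":0,"dy":-0.2,"dz":0,"claw":0},{"rx":0,"ry":0,"rz":0,"dx":0,"dy":-0.2,"dz":0,"claw":0},{"rx":0,"ry":0,"rz":0,"dx":0,"dy":-0.2,"dz":0,"claw":0}]'
```

```text
time_s: 15.15
tool_pos: [0.5465, -0.0615, 0.0662]
eef_rot: [-1.932, 2.477, -0.001]
force: [-2.1, -0.5, 6.8]
opening: 0.005
```

```bash
python3 -m pendant '[{"rx":0,"ry":0,"rz":0,"dx":0,"dy":-0.2,"dz":0,"claw":0},{"rx":0,"ry":0,"rz":0,"dx":0,"dy":-0.2,"dz":0,"claw":0},{"rx":0,"ry":0,"rz":0,"dx":0,"dy":-0.2,"dz":0,"claw":0},{"rx":0,"ry":0,"rz":0,"dx":0,"dy":-0.2,"dz":0,"claw":0},{"rx":0,"ry":0,"rz":0,"dx":0,"dy":-0.2,"dz":0,"claw":0}]'
```

```text
time_s: 15.57
tool_pos: [0.5564, -0.0639, 0.0663]
eef_rot: [-1.932, 2.476, -0.001]
force: [-1.9, 0.5, 5.9]
opening: 0.006
```

```bash
python3 -m pendant '[{"rx":0,"ry":0,"rz":0,"dx":0,"dy":-0.2,"dz":0,"claw":0},{"rx":0,"ry":0,"rz":0,"dx":0,"dy":-0.2,"dz":0,"claw":0},{"rx":0,"ry":0,"rz":0,"dx":0,"dy":-0.2,"dz":0,"claw":0},{"rx":0,"ry":0,"rz":0,"dx":0,"dy":-0.2,"dz":0,"claw":0},{"rx":0,"ry":0,"rz":0,"dx":0,"dy":0,"dz":-0.5,"claw":0},{"rx":0,"ry":0,"rz":0,"dx":0,"dy":0.8,"dz":-1.5,"claw":0},{"rx":0,"ry":0,"rz":0,"dx":0,"dy":1.1,"dz":-1.5,"claw":0},{"rx":0,"ry":0,"rz":0,"dx":0,"dy":1.1,"dz":-1.5,"claw":0},{"rx":0,"ry":0,"rz":0,"dx":0,"dy":0,"dz":0,"claw":0},{"rx":0,"ry":0,"rz":0,"dx":0,"dy":0,"dz":0,"claw":0}]'; python3 look.py h2 0
cat > z.py <<'E'
from h import *
import sys
D=np.load(f"pics/{sys.argv[1]}.npy",allow_pickle=True).item();im=D["p"]["pixels"]
cv2.imwrite(f"pics/{sys.argv[1]}w.png",cv2.resize(im[150:250,260:390],None,fx=6,fy=6,interpolation=cv2.INTER_CUBIC))
E
python3 z.py h2
```

```text
time_s: 16.4
tool_pos: [0.5347, -0.0581, 0.1167]
eef_rot: [-1.931, 2.475, -0.002]
force: [1.0, -0.0, -0.1]
opening: -0.0
[ 0.53472567 -0.05813117  0.11669195] [-1.93089187e+00  2.47500594e+00 -1.52838176e-03] [ 0.96783039 -0.00621888 -0.09345423] -0.0001616750665369646 16.4
```

View pics/h2w.png

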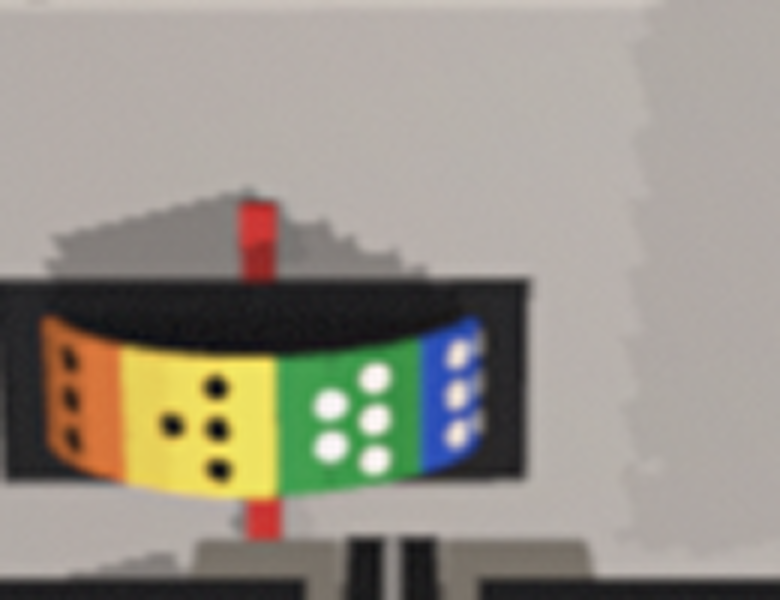

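```bash
python3 - <<'E'
from h import *
D=np.load("pics/h2.npy",allow_pickle=True).item()
f=lambda x,y:(260+x/6,150+y/6)
print(angle(D["p"],D["s"],"R",[(*f(277,425),4.5),(*f(122,420),3.5),(*f(420,420),5.5)]))
E
```

```text
[(np.float64(2.716), np.float64(-0.4)), (np.float64(2.73), np.float64(0.4)), (np.float64(2.725), np.float64(1.7))]
```

```bash
python3 -m pendant '[{"rx":0,"ry":0,"rz":0,"dx":0,"dy":0,"dz":1.5,"claw":0},{"rx":0,"ry":0,"rz":0,"dx":0,"dy":0,"dz":1.5,"claw":0},{"rx":0,"ry":0,"rz":0,"dx":0,"dy":0,"dz":1.4,"claw":0},{"rx":0,"ry":0,"rz":0,"dx":0,"dy":0,"dz":0.5,"claw":0},{"rx":0,"ry":0,"rz":0,"dx":0,"dy":0,"dz":0.05,"claw":0},{"rx":0,"ry":0,"rz":0,"dx":0,"dy":0,"dz":0,"claw":0}]'; python3 fz.py
```

```text
time_s: 16.95
tool_pos: [0.5338, -0.0587, 0.0658]
eef_rot: [1.931, -2.476, -0.001]
force: [-3.0, 0.8, 6.2]
opening: 0.007
[-2.83  0.43  4.42] [ 0.5338 -0.0587  0.066 ]
```

```bash
python3 -m pendant '[{"rx":0,"ry":0,"rz":0,"dx":0,"dy":-0.1,"dz":0.03,"claw":0},{"rx":0,"ry":0,"rz":0,"dx":0,"dy":-0.2,"dz":0,"claw":0},{"rx":0,"ry":0,"rz":0,"dx":0,"dy":-0.2,"dz":0,"claw":0},{"rx":0,"ry":0,"rz":0,"dx":0,"dy":-0.2,"dz":0,"claw":0},{"rx":0,"ry":0,"rz":0,"dx":0,"dy":-0.2,"dz":0,"claw":0}]'
```

```text
time_s: 17.57
tool_pos: [0.5432, -0.0608, 0.0661]
eef_rot: [1.932, -2.477, 0.0]
force: [-3.1, -0.3, 5.9]
opening: 0.0
```

```bash
python3 -m pendant '[{"rx":0,"ry":0,"rz":0,"dx":0,"dy":-0.2,"dz":0.02,"claw":0},{"rx":0,"ry":0,"rz":0,"dx":0,"dy":-0.2,"dz":0,"claw":0},{"rx":0,"ry":0,"rz":0,"dx":0,"dy":-0.2,"dz":0,"claw":0},{"rx":0,"ry":0,"rz":0,"dx":0,"dy":-0.2,"dz":0,"claw":0},{"rx":0,"ry":0,"rz":0,"dx":0,"dy":-0.2,"dz":0,"claw":0}]'
```

```text
time_s: 17.98
tool_pos: [0.5533, -0.0633, 0.0662]
eef_rot: [-1.932, 2.477, -0.001]
force: [-3.3, -0.4, 6.4]
opening: 0.008
```

```bash
python3 -m pendant '[{"rx":0,"ry":0,"rz":0,"dx":0,"dy":-0.2,"dz":0,"claw":0},{"rx":0,"ry":0,"rz":0,"dx":0,"dy":-0.2,"dz":0,"claw":0},{"rx":0,"ry":0,"rz":0,"dx":0,"dy":-0.2,"dz":0,"claw":0},{"rx":0,"ry":0,"rz":0,"dx":0,"dy":-0.2,"dz":0,"claw":0},{"rx":0,"ry":0,"rz":0,"dx":0,"dy":-0.2,"dz":0,"claw":0},{"rx":0,"ry":0,"rz":0,"dx":0,"dy":0,"dz":0,"claw":0},{"rx":0,"ry":0,"rz":0,"dx":0,"dy":0,"dz":-0.5,"claw":0},{"rx":0,"ry":0,"rz":0,"dx":0,"dy":0.8,"dz":-1.5,"claw":0},{"rx":0,"ry":0,"rz":0,"dx":0,"dy":0.8,"dz":-1.5,"claw":0},{"rx":0,"ry":0,"rz":0,"dx":0,"dy":0,"dz":-1.5,"claw":0},{"rx":0,"ry":0,"rz":0,"dx":0,"dy":0,"dz":0,"claw":0},{"rx":0,"ry":0,"rz":0,"dx":0,"dy":0,"dz":0,"claw":0}]'; python3 look.py h3 0; python3 z.py h3
```

```text
time_s: 18.98
tool_pos: [0.5475, -0.0614, 0.1166]
eef_rot: [-1.931, 2.475, -0.001]
force: [0.2, 0.5, -0.8]
opening: 0.007
[ 0.54746647 -0.06135867  0.11661283] [-1.93073067e+00  2.47546073e+00 -1.40362971e-03] [ 0.22255431  0.47137072 -0.81106315] 0.006970210313619086 18.9833
```

View pics/h3w.png

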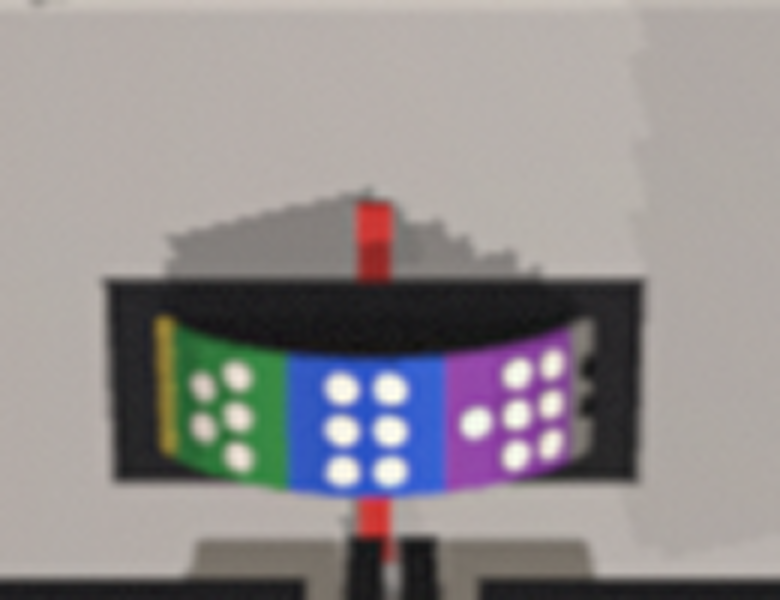

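```bash
python3 - <<'E'
from h import *
D=np.load("pics/h3.npy",allow_pickle=True).item()
f=lambda x,y:(260+x/6,150+y/6)
print(angle(D["p"],D["s"],"R",[(*f(288,425),5.5),(*f(445,420),6.5),(*f(366,430),6)]))
s=env.sense(); print(s["tool_pos"])
d=W["L"][0]-s["tool_pos"]; print(d@TX,d@TY)
E
```

```text
[(np.float64(3.779), np.float64(0.0)), (np.float64(3.787), np.float64(-0.6)), (np.float64(3.783), np.float64(0.1))]
[ 0.54687849 -0.06145777  0.11575901]
0.0028687306164695125 0.04995096228528098
```

```bash
python3 -m pendant '[{"rx":0,"ry":0,"rz":0,"dx":-1.7,"dy":0.4,"dz":-0.4,"claw":0},{"rx":0,"ry":0,"rz":0,"dx":-1.7,"dy":0.4,"dz":-0.3,"claw":0},{"rx":0,"ry":0,"rz":0,"dx":-1.6,"dy":0.5,"dz":-0.3,"claw":0},{"rx":0,"ry":0,"rz":0,"dx":0,"dy":0,"dz":0,"claw":0},{"rx":0,"ry":0,"rz":0,"dx":0,"dy":0,"dz":0,"claw":0}]'; python3 look.py i1 0; python3 z.py i1
```

```text
time_s: 19.45
tool_pos: [0.546, -0.0095, 0.125]
eef_rot: [1.933, -2.475, -0.001]
force: [-0.9, -0.1, -0.2]
opening: 0.005
[ 0.54604149 -0.00946514  0.12495915] [ 1.93297371e+00 -2.47523134e+00 -8.87409164e-04] [-0.87759226 -0.08777574 -0.23277799] 0.005246032032754622 19.45
```

View pics/i1w.png

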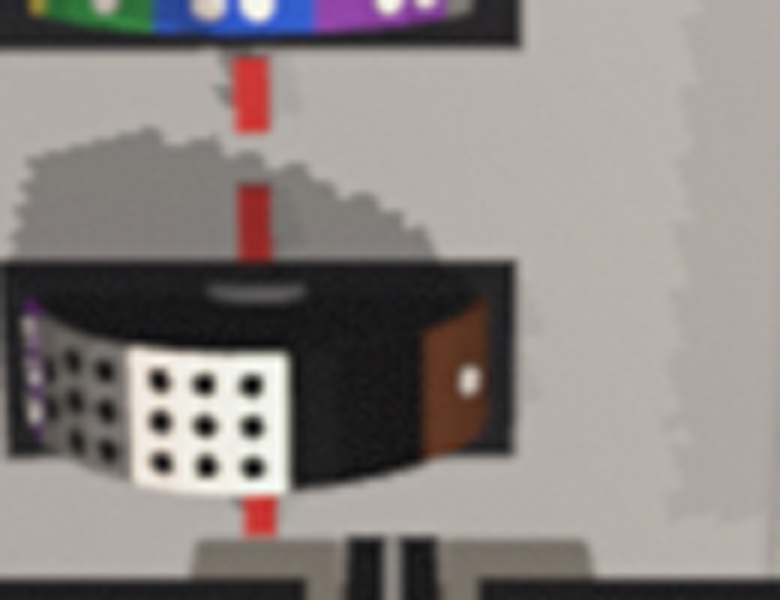

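```bash
python3 - <<'E'
from h import *
D=np.load("pics/i1.npy",allow_pickle=True).item()
B=np.load("pics/b1.npy",allow_pickle=True).item()
f=lambda x,y:(260+x/6,150+y/6)
g=lambda x,y:(280+x/5.4,120+y/5.4)
for h in (.068,.072,.076,.08):
    print(h,angle(D["p"],D["s"],"L",[(*f(290,425),9.5),(*f(127,415),8.5),(*f(206,425),9)],h),angle(B["p"],B["s"],"L",[(*g(284,477),9)],h))
E
```

```text
0.068 [(np.float64(5.785), np.float64(2.2)), (np.float64(5.843), np.float64(2.1)), (np.float64(5.808), np.float64(2.1))] [(np.float64(5.783), np.float64(2.4))]
0.072 [(np.float64(5.777), np.float64(0.7)), (np.float64(5.819), np.float64(0.5)), (np.float64(5.794), np.float64(0.6))] [(np.float64(5.782), np.float64(1.0))]
0.076 [(np.float64(5.77), np.float64(-0.8)), (np.float64(5.796), np.float64(-1.1)), (np.float64(5.78), np.float64(-1.0))] [(np.float64(5.781), np.float64(-0.3))]
0.08 [(np.float64(5.763), np.float64(-2.3)), (np.float64(5.773), np.float64(-2.7)), (np.float64(5.766), np.float64(-2.5))] [(np.float64(5.78), np.float64(-1.7))]
```

```bash
python3 -m pendant '[{"rx":0,"ry":0,"rz":0,"dx":0,"dy":-0.1,"dz":1.5,"claw":0},{"rx":0,"ry":0,"rz":0,"dx":0,"dy":-0.1,"dz":1.5,"claw":0},{"rx":0,"ry":0,"rz":0,"dx":0,"dy":0,"dz":1.0,"claw":0},{"rx":0,"ry":0,"rz":0,"dx":0,"dy":0,"dz":0.2,"claw":0},{"rx":0,"ry":0,"rz":0,"dx":0,"dy":0,"dz":0,"claw":0},{"rx":0,"ry":0,"rz":0,"dx":0,"dy":0,"dz":0,"claw":0}]'
```

```text
time_s: 20.0
tool_pos: [0.5484, -0.0108, 0.0839]
eef_rot: [1.932, -2.477, 0.0]
force: [0.3, -0.2, -0.1]
opening: 0.008
```

```bash
python3 -m pendant '[{"rx":0,"ry":0,"rz":0,"dx":0,"dy":0,"dz":0.07,"claw":0},{"rx":0,"ry":0,"rz":0,"dx":0,"dy":0,"dz":0.07,"claw":0},{"rx":0,"ry":0,"rz":0,"dx":0,"dy":0,"dz":0,"claw":0}]'
```

```text
time_s: 20.25
tool_pos: [0.5485, -0.0104, 0.0828]
eef_rot: [-1.931, 2.477, -0.0]
force: [-0.1, -0.3, -1.1]
opening: 0.002
```

```bash
python3 -m pendant '[{"rx":0,"ry":0,"rz":0,"dx":0,"dy":0,"dz":0.07,"claw":0},{"rx":0,"ry":0,"rz":0,"dx":0,"dy":0,"dz":0.07,"claw":0},{"rx":0,"ry":0,"rz":0,"dx":0,"dy":0,"dz":0,"claw":0}]'
```

```text
time_s: 20.5
tool_pos: [0.5482, -0.0104, 0.081]
eef_rot: [-1.932, 2.477, 0.0]
force: [-0.1, 0.0, -0.1]
opening: 0.003
```

```bash
python3 -m pendant '[{"rx":0,"ry":0,"rz":0,"dx":0,"dy":0,"dz":0.07,"claw":0},{"rx":0,"ry":0,"rz":0,"dx":0,"dy":0,"dz":0.07,"claw":0},{"rx":0,"ry":0,"rz":0,"dx":0,"dy":0,"dz":0,"claw":0}]'
```

```text
time_s: 20.75
tool_pos: [0.5482, -0.0105, 0.0794]
eef_rot: [1.932, -2.477, -0.0]
force: [-0.1, -0.5, -0.5]
opening: 0.001
```

```bash
python3 -m pendant '[{"rx":0,"ry":0,"rz":0,"dx":0,"dy":0,"dz":0.07,"claw":0},{"rx":0,"ry":0,"rz":0,"dx":0,"dy":0,"dz":0.05,"claw":0},{"rx":0,"ry":0,"rz":0,"dx":0,"dy":0,"dz":0,"claw":0}]'
```

```text
time_s: 21.0
tool_pos: [0.5482, -0.0105, 0.0782]
eef_rot: [1.932, -2.477, -0.0]
force: [-0.5, 0.2, 0.0]
opening: 0.006
```

```bash
python3 -m pendant '[{"rx":0,"ry":0,"rz":0,"dx":0,"dy":0,"dz":0.07,"claw":0},{"rx":0,"ry":0,"rz":0,"dx":0,"dy":0,"dz":0.04,"claw":0},{"rx":0,"ry":0,"rz":0,"dx":0,"dy":0,"dz":0,"claw":0}]'
```

```text
time_s: 21.25
tool_pos: [0.5482, -0.0105, 0.0771]
eef_rot: [1.932, -2.477, -0.0]
force: [-0.2, -0.0, 0.1]
opening: 0.007
```

```bash
python3 -m pendant '[{"rx":0,"ry":0,"rz":0,"dx":0,"dy":0,"dz":0.07,"claw":0},{"rx":0,"ry":0,"rz":0,"dx":0,"dy":0,"dz":0.03,"claw":0},{"rx":0,"ry":0,"rz":0,"dx":0,"dy":0,"dz":0,"claw":0}]'
```

```text
time_s: 21.5
tool_pos: [0.5482, -0.0105, 0.0762]
eef_rot: [1.932, -2.477, -0.0]
force: [-0.5, -0.1, -0.2]
opening: 0.004
```

```bash
python3 -m pendant '[{"rx":0,"ry":0,"rz":0,"dx":0,"dy":0,"dz":0.05,"claw":0},{"rx":0,"ry":0,"rz":0,"dx":0,"dy":0,"dz":0.03,"claw":0},{"rx":0,"ry":0,"rz":0,"dx":0,"dy":0,"dz":0,"claw":0}]'
```

```text
time_s: 21.75
tool_pos: [0.5482, -0.0105, 0.0754]
eef_rot: [1.932, -2.477, -0.0]
force: [-0.4, -0.7, 1.1]
opening: 0.005
```

```bash
python3 -m pendant '[{"rx":0,"ry":0,"rz":0,"dx":0,"dy":0,"dz":0.05,"claw":0},{"rx":0,"ry":0,"rz":0,"dx":0,"dy":0,"dz":0.03,"claw":0},{"rx":0,"ry":0,"rz":0,"dx":0,"dy":0,"dz":0,"claw":0}]'
```

```text
time_s: 22.0
tool_pos: [0.5482, -0.0104, 0.0746]
eef_rot: [1.932, -2.477, -0.0]
force: [-0.3, 0.3, 0.3]
opening: 0.006
```

```bash
python3 -m pendant '[{"rx":0,"ry":0,"rz":0,"dx":0,"dy":0,"dz":0.05,"claw":0},{"rx":0,"ry":0,"rz":0,"dx":0,"dy":0,"dz":0.03,"claw":0},{"rx":0,"ry":0,"rz":0,"dx":0,"dy":0,"dz":0,"claw":0}]'
```

```text
time_s: 22.25
tool_pos: [0.5484, -0.0105, 0.0739]
eef_rot: [-1.932, 2.477, -0.0]
force: [-0.2, 0.3, 2.2]
opening: 0.003
```

```bash
python3 -m pendant '[{"rx":0,"ry":0,"rz":0,"dx":0,"dy":0,"dz":0.03,"claw":0},{"rx":0,"ry":0,"rz":0,"dx":0,"dy":0,"dz":0.03,"claw":0},{"rx":0,"ry":0,"rz":0,"dx":0,"dy":0,"dz":0,"claw":0}]'
```

```text
time_s: 22.5
tool_pos: [0.5484, -0.0105, 0.0734]
eef_rot: [-1.932, 2.477, -0.0]
force: [-0.6, 0.5, 2.4]
opening: 0.007
```

```bash
python3 -m pendant '[{"rx":0,"ry":0,"rz":0,"dx":0,"dy":0,"dz":0.03,"claw":0},{"rx":0,"ry":0,"rz":0,"dx":0,"dy":0,"dz":0.03,"claw":0},{"rx":0,"ry":0,"rz":0,"dx":0,"dy":0,"dz":0,"claw":0}]'
```

```text
time_s: 22.75
tool_pos: [0.5484, -0.0105, 0.0729]
eef_rot: [-1.932, 2.477, -0.0]
force: [-0.4, -0.0, 3.9]
opening: 0.006
```

```bash
python3 -m pendant '[{"rx":0,"ry":0,"rz":0,"dx":0,"dy":0,"dz":0.05,"claw":0},{"rx":0,"ry":0,"rz":0,"dx":0,"dy":-0.1,"dz":0,"claw":0},{"rx":0,"ry":0,"rz":0,"dx":0,"dy":-0.2,"dz":0,"claw":0},{"rx":0,"ry":0,"rz":0,"dx":0,"dy":-0.2,"dz":0,"claw":0},{"rx":0,"ry":0,"rz":0,"dx":0,"dy":-0.2,"dz":0,"claw":0}]'
```

```text
time_s: 23.17
tool_pos: [0.5549, -0.0122, 0.0725]
eef_rot: [1.932, -2.477, -0.0]
force: [-2.8, 1.0, 9.3]
opening: 0.006
```

```bash
python3 -m pendant '[{"rx":0,"ry":0,"rz":0,"dx":0,"dy":-0.2,"dz":0,"claw":0},{"rx":0,"ry":0,"rz":0,"dx":0,"dy":-0.2,"dz":0,"claw":0},{"rx":0,"ry":0,"rz":0,"dx":0,"dy":-0.2,"dz":0,"claw":0},{"rx":0,"ry":0,"rz":0,"dx":0,"dy":-0.2,"dz":0,"claw":0},{"rx":0,"ry":0,"rz":0,"dx":0,"dy":-0.2,"dz":0,"claw":0}]'
```

```text
time_s: 23.58
tool_pos: [0.5651, -0.0147, 0.0728]
eef_rot: [-1.932, 2.477, -0.001]
force: [-2.4, 0.9, 9.0]
opening: 0.007
```

```bash
python3 -m pendant '[{"rx":0,"ry":0,"rz":0,"dx":0,"dy":-0.2,"dz":-0.03,"claw":0},{"rx":0,"ry":0,"rz":0,"dx":0,"dy":-0.2,"dz":0,"claw":0},{"rx":0,"ry":0,"rz":0,"dx":0,"dy":-0.2,"dz":0,"claw":0},{"rx":0,"ry":0,"rz":0,"dx":0,"dy":-0.2,"dz":0,"claw":0},{"rx":0,"ry":0,"rz":0,"dx":0,"dy":-0.2,"dz":0,"claw":0},{"rx":0,"ry":0,"rz":0,"dx":0,"dy":0,"dz":-0.5,"claw":0},{"rx":0,"ry":0,"rz":0,"dx":0,"dy":0.8,"dz":-1.5,"claw":0},{"rx":0,"ry":0,"rz":0,"dx":0,"dy":1.0,"dz":-1.5,"claw":0},{"rx":0,"ry":0,"rz":0,"dx":0,"dy":1.0,"dz":-1.5,"claw":0},{"rx":0,"ry":0,"rz":0,"dx":0,"dy":0,"dz":0,"claw":0},{"rx":0,"ry":0,"rz":0,"dx":0,"dy":0,"dz":0,"claw":0}]'; python3 look.py i2 0; python3 z.py i2
```

```text
time_s: 24.5
tool_pos: [0.5475, -0.0099, 0.1233]
eef_rot: [-1.931, 2.475, -0.001]
force: [1.0, -0.8, 0.1]
opening: 0.006
[ 0.54745603 -0.00989577  0.1232712 ] [-1.93133978e+00  2.47544366e+00 -7.07651713e-04] [ 1.02018211 -0.81253149  0.09456497] 0.005715639193718683 24.5
```

View pics/i2w.png

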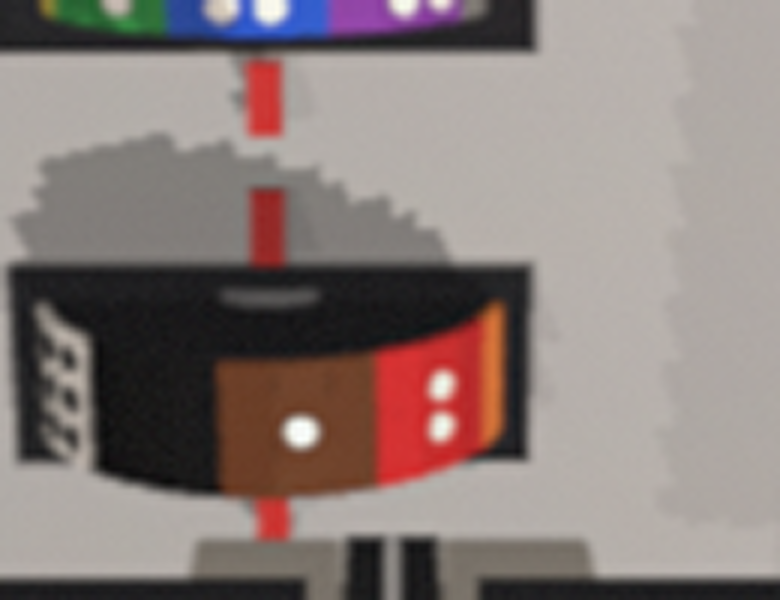

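```bash
python3 - <<'E'
from h import *
D=np.load("pics/i2.npy",allow_pickle=True).item()
f=lambda x,y:(260+x/6,150+y/6)
a=angle(D["p"],D["s"],"L",[(*f(215,430),10.5),(*f(375,430),11.5),(*f(302,432),11)],.0742);print(a)
print((13*.62832-np.mean([x[0] for x in a]))*28)
E
```

```text
[(np.float64(6.747), np.float64(-0.3)), (np.float64(6.74), np.float64(0.8)), (np.float64(6.724), np.float64(0.0))]
40.07248000000003
```

```bash
python3 -m pendant '[{"rx":0,"ry":0,"rz":0,"dx":0,"dy":-0.2,"dz":1.5,"claw":0},{"rx":0,"ry":0,"rz":0,"dx":0,"dy":-0.2,"dz":1.5,"claw":0},{"rx":0,"ry":0,"rz":0,"dx":0,"dy":0,"dz":1.4,"claw":0},{"rx":0,"ry":0,"rz":0,"dx":0,"dy":0,"dz":0.5,"claw":0},{"rx":0,"ry":0,"rz":0,"dx":0,"dy":0,"dz":0,"claw":0},{"rx":0,"ry":0,"rz":0,"dx":0,"dy":0,"dz":0,"claw":0}]'; python3 fz.py
```

```text
time_s: 25.05
tool_pos: [0.5511, -0.0115, 0.073]
eef_rot: [1.931, -2.476, -0.001]
force: [-0.6, -0.8, 3.8]
opening: 0.006
[-1.17 -0.48  3.91] [ 0.5511 -0.0114  0.0733]
```

```bash
python3 -m pendant '[{"rx":0,"ry":0,"rz":0,"dx":0,"dy":0,"dz":0.05,"claw":0},{"rx":0,"ry":0,"rz":0,"dx":0,"dy":-0.2,"dz":0,"claw":0},{"rx":0,"ry":0,"rz":0,"dx":0,"dy":-0.2,"dz":0,"claw":0},{"rx":0,"ry":0,"rz":0,"dx":0,"dy":-0.2,"dz":0,"claw":0},{"rx":0,"ry":0,"rz":0,"dx":0,"dy":-0.2,"dz":0,"claw":0},{"rx":0,"ry":0,"rz":0,"dx":0,"dy":-0.2,"dz":0,"claw":0}]'
```

```text
time_s: 25.75
tool_pos: [0.5611, -0.0138, 0.0733]
eef_rot: [-1.932, 2.477, -0.0]
force: [-2.3, -0.3, 7.0]
opening: 0.009
```

```bash
python3 -m pendant '[{"rx":0,"ry":0,"rz":0,"dx":0,"dy":-0.2,"dz":0,"claw":0},{"rx":0,"ry":0,"rz":0,"dx":0,"dy":-0.2,"dz":0,"claw":0},{"rx":0,"ry":0,"rz":0,"dx":0,"dy":-0.2,"dz":0,"claw":0},{"rx":0,"ry":0,"rz":0,"dx":0,"dy":-0.2,"dz":0,"claw":0},{"rx":0,"ry":0,"rz":0,"dx":0,"dy":-0.2,"dz":0,"claw":0},{"rx":0,"ry":0,"rz":0,"dx":0,"dy":0,"dz":0,"claw":0},{"rx":0,"ry":0,"rz":0,"dx":0,"dy":0,"dz":-0.5,"claw":0},{"rx":0,"ry":0,"rz":0,"dx":0,"dy":0.8,"dz":-1.5,"claw":0},{"rx":0,"ry":0,"rz":0,"dx":0,"dy":0.6,"dz":-1.5,"claw":0},{"rx":0,"ry":0,"rz":0,"dx":0,"dy":0.6,"dz":-1.5,"claw":0},{"rx":0,"ry":0,"rz":0,"dx":0,"dy":0,"dz":0,"claw":0},{"rx":0,"ry":0,"rz":0,"dx":0,"dy":0,"dz":0,"claw":0}]'; python3 look.py i3 0; python3 z.py i3
```

```text
time_s: 26.75
tool_pos: [0.5516, -0.0108, 0.1239]
eef_rot: [-1.931, 2.475, -0.001]
force: [0.1, 0.1, -0.4]
opening: 0.004
[ 0.55159579 -0.01084839  0.1238775 ] [-1.93095494e+00  2.47530240e+00 -9.71810510e-04] [ 0.0728747   0.14330161 -0.3940879 ] 0.0035366862753866074 26.75
```

View pics/i3w.png

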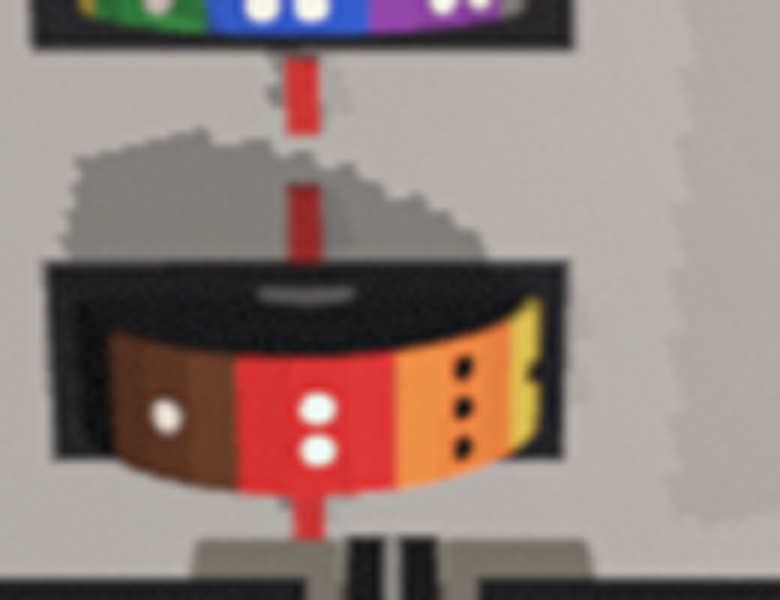

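```bash
python3 - <<'E'
from h import *
D=np.load("pics/i3.npy",allow_pickle=True).item()
f=lambda x,y:(260+x/6,150+y/6)
a=angle(D["p"],D["s"],"L",[(*f(235,430),11.5),(*f(395,430),12.5),(*f(317,430),12)],.0742);print(a)
print((13*.62832-np.mean([x[0] for x in a]))*28)
E
```

```text
[(np.float64(7.455), np.float64(0.2)), (np.float64(7.451), np.float64(0.8)), (np.float64(7.448), np.float64(-0.0))]
20.071146666666674
```

Left is at 7.45, so it needs another 20 mm. I repeat the same stroke.

```bash
python3 -m pendant '[{"rx":0,"ry":0,"rz":0,"dx":0,"dy":0,"dz":1.5,"claw":0},{"rx":0,"ry":0,"rz":0,"dx":0,"dy":0,"dz":1.5,"claw":0},{"rx":0,"ry":0,"rz":0,"dx":0,"dy":0,"dz":1.4,"claw":0},{"rx":0,"ry":0,"rz":0,"dx":0,"dy":0,"dz":0.5,"claw":0},{"rx":0,"ry":0,"rz":0,"dx":0,"dy":0,"dz":0,"claw":0},{"rx":0,"ry":0,"rz":0,"dx":0,"dy":0,"dz":0,"claw":0}]'; python3 fz.py
```

```text
time_s: 27.3
tool_pos: [0.5508, -0.0114, 0.0735]
eef_rot: [1.931, -2.476, -0.001]
force: [-2.6, -0.7, 1.7]
opening: 0.008
[-1.89 -0.2   1.83] [ 0.551  -0.0113  0.074 ]
```

```bash
python3 -m pendant '[{"rx":0,"ry":0,"rz":0,"dx":0,"dy":0,"dz":0.06,"claw":0},{"rx":0,"ry":0,"rz":0,"dx":0,"dy":0,"dz":0.03,"claw":0},{"rx":0,"ry":0,"rz":0,"dx":0,"dy":-0.2,"dz":0,"claw":0},{"rx":0,"ry":0,"rz":0,"dx":0,"dy":-0.2,"dz":0,"claw":0},{"rx":0,"ry":0,"rz":0,"dx":0,"dy":-0.2,"dz":0,"claw":0},{"rx":0,"ry":0,"rz":0,"dx":0,"dy":-0.2,"dz":0,"claw":0},{"rx":0,"ry":0,"rz":0,"dx":0,"dy":-0.2,"dz":0,"claw":0}]'
```

```text
time_s: 28.08
tool_pos: [0.5614, -0.0137, 0.0735]
eef_rot: [-1.932, 2.477, -0.001]
force: [-2.1, -0.6, 5.6]
opening: 0.007
```

```bash
python3 -m pendant '[{"rx":0,"ry":0,"rz":0,"dx":0,"dy":-0.2,"dz":0,"claw":0},{"rx":0,"ry":0,"rz":0,"dx":0,"dy":-0.2,"dz":0,"claw":0},{"rx":0,"ry":0,"rz":0,"dx":0,"dy":-0.2,"dz":0,"claw":0},{"rx":0,"ry":0,"rz":0,"dx":0,"dy":-0.2,"dz":0,"claw":0},{"rx":0,"ry":0,"rz":0,"dx":0,"dy":-0.2,"dz":0,"claw":0},{"rx":0,"ry":0,"rz":0,"dx":0,"dy":0,"dz":0,"claw":0},{"rx":0,"ry":0,"rz":0,"dx":0,"dy":0,"dz":-0.5,"claw":0},{"rx":0,"ry":0,"rz":0,"dx":0,"dy":0.5,"dz":-1.5,"claw":0},{"rx":0,"ry":0,"rz":0,"dx":0,"dy":0.5,"dz":-1.5,"claw":0},{"rx":0,"ry":0,"rz":0,"dx":0,"dy":0,"dz":-1.5,"claw":0},{"rx":0,"ry":0,"rz":0,"dx":0,"dy":0,"dz":0,"claw":0},{"rx":0,"ry":0,"rz":0,"dx":0,"dy":0,"dz":0,"claw":0}]'; python3 look.py i4 0; python3 z.py i4
```

```text
time_s: 29.08
tool_pos: [0.5615, -0.0133, 0.1239]
eef_rot: [-1.931, 2.475, -0.001]
force: [0.0, 0.8, -0.1]
opening: 0.008
[ 0.56148783 -0.01331769  0.12393594] [-1.93071224e+00  2.47546139e+00 -1.10099861e-03] [ 0.02339183  0.81868741 -0.07989748] 0.008188730009494967 29.0833
```

View pics/i4w.png

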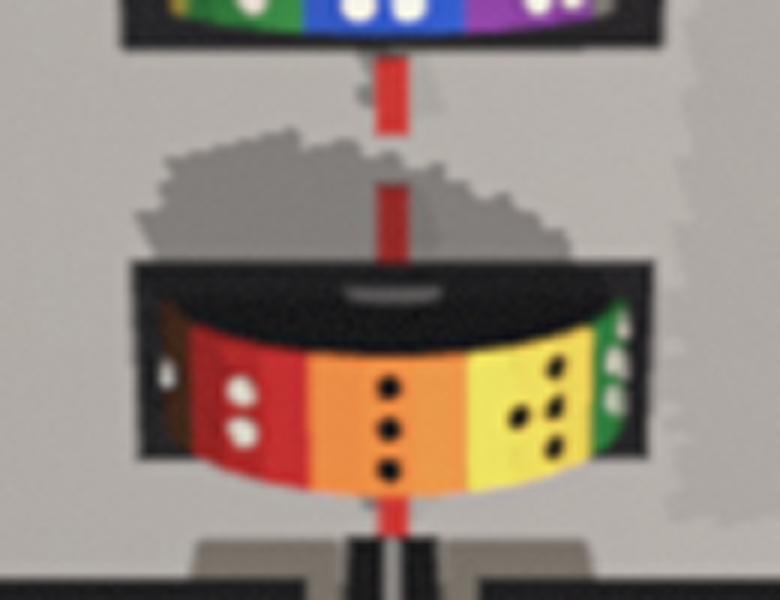

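```bash
python3 - <<'E'
from h import *
D=np.load("pics/i4.npy",allow_pickle=True).item()
f=lambda x,y:(260+x/6,150+y/6)
print(angle(D["p"],D["s"],"L",[(*f(307,430),12.5),(*f(467,430),13.5),(*f(389,430),13)],.0742))
P=[];V=[]
for n in ("b1","c1","d1","d2"):
    D=np.load(f"pics/{n}.npy",allow_pickle=True).item();p,s=D["p"],D["s"]
    hsv=cv2.cvtColor(p["pixels"],cv2.COLOR_BGR2HSV)
    g=(abs(hsv[...,0].astype(int)-65)<15)&(hsv[...,1]>100)&(hsv[...,2]>40)
    n_,l,st,c=cv2.connectedComponentsWithStats(g.astype(np.uint8))
    i=[i for i in range(1,n_) if 290<c[i][0]<340 and c[i][1]>50 and st[i,4]>300][0]
    uv=[st[i,0]+st[i,2]/2-.5,st[i,1]+st[i,3]/2-.5]
    print(n,uv,st[i,2:4],[onz(p,s,uv,z)[0][:2].round(4) for z in (.054,.060,.066)])
    fo,Rc,e=cam(p,s); v=Rc@np.array([(uv[0]-p["cx"])/fo,(uv[1]-p["cy"])/fo,1]); P.append(e);V.append(v/np.linalg.norm(v))
A=sum(np.eye(3)-np.outer(v,v) for v in V); b=sum((np.eye(3)-np.outer(v,v))@e for v,e in zip(V,P))
X=np.linalg.solve(A,b); print(X)
s=env.sense(); d=X-s["tool_pos"]; print(s["tool_pos"],d@TX,d@TY)
E
```

```text
[(np.float64(8.173), np.float64(0.5)), (np.float64(8.169), np.float64(0.5)), (np.float64(8.163), np.float64(-0.1))]
b1 [np.float64(324.5), np.float64(64.0)] [38 41] [array([ 0.5301, -0.1412]), array([ 0.5302, -0.1407]), array([ 0.5304, -0.1403])]
c1 [np.float64(325.5), np.float64(93.0)] [42 43] [array([ 0.5303, -0.1402]), array([ 0.5303, -0.1401]), array([ 0.5303, -0.1401])]
d1 [np.float64(306.5), np.float64(92.0)] [62 63] [array([ 0.5309, -0.1403]), array([ 0.5306, -0.1402]), array([ 0.5303, -0.1401])]
d2 [np.float64(303.5), np.float64(92.5)] [64 66] [array([ 0.5313, -0.1406]), array([ 0.531 , -0.1405]), array([ 0.5307, -0.1403])]
[ 0.53034799 -0.1401438   0.06805706]
[ 0.56088813 -0.01346956  0.12306465] 0.001157906173292758 -0.13029526724938784
```

```bash
python3 -m pendant '[{"rx":0,"ry":0,"rz":0,"dx":2.2,"dy":0.8,"dz":0,"claw":0},{"rx":0,"ry":0,"rz":0,"dx":2.2,"dy":0.9,"dz":0,"claw":8.76},{"rx":0,"ry":0,"rz":0,"dx":2.2,"dy":0.9,"dz":0,"claw":8.76},{"rx":0,"ry":0,"rz":0,"dx":2.2,"dy":0.9,"dz":0,"claw":8.76},{"rx":0,"ry":0,"rz":0,"dx":2.2,"dy":0.8,"dz":0,"claw":8.76},{"rx":0,"ry":0,"rz":0,"dx":2.0,"dy":0.8,"dz":0,"claw":8.76},{"rx":0,"ry":0,"rz":0,"dx":0,"dy":0,"dz":0,"claw":8.76},{"rx":0,"ry":0,"rz":0,"dx":0,"dy":0,"dz":0,"claw":8.76},{"rx":0,"ry":0,"rz":0,"dx":0,"dy":0,"dz":0,"claw":8.76},{"rx":0,"ry":0,"rz":0,"dx":0,"dy":0,"dz":0,"claw":8.76},{"rx":0,"ry":0,"rz":0,"dx":0,"dy":0,"dz":0,"claw":8.76},{"rx":0,"ry":0,"rz":0,"dx":0,"dy":0,"dz":0,"claw":8.76}]'; python3 look.py j1 0
python3 - <<'E'
from h import *
p=env.snapshot("side"); cv2.imwrite("pics/j1s.png",cv2.resize(p["pixels"][110:260,250:430],None,fx=4,fy=4,interpolation=cv2.INTER_CUBIC))
E
```

```text
time_s: 30.13
tool_pos: [0.4801, -0.1268, 0.1228]
eef_rot: [1.933, -2.476, -0.0]
force: [1.4, 0.5, 0.2]
opening: 0.777
[ 0.48006409 -0.12680368  0.12284768] [ 1.93282056e+00 -2.47635377e+00 -2.36705383e-04] [1.38552205 0.53998894 0.22452964] 0.7774403608768962 30.1333
```

View pics/j1.png

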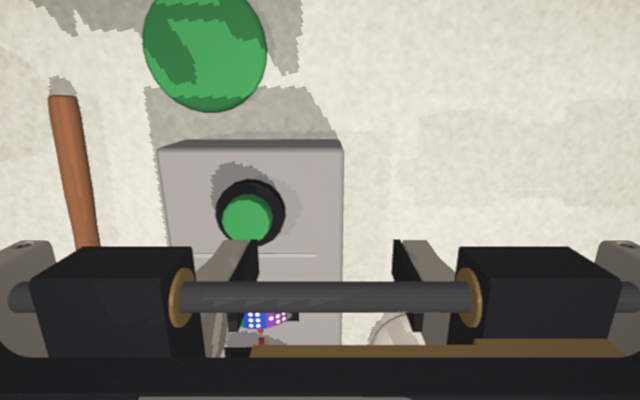

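View pics/j1s.png

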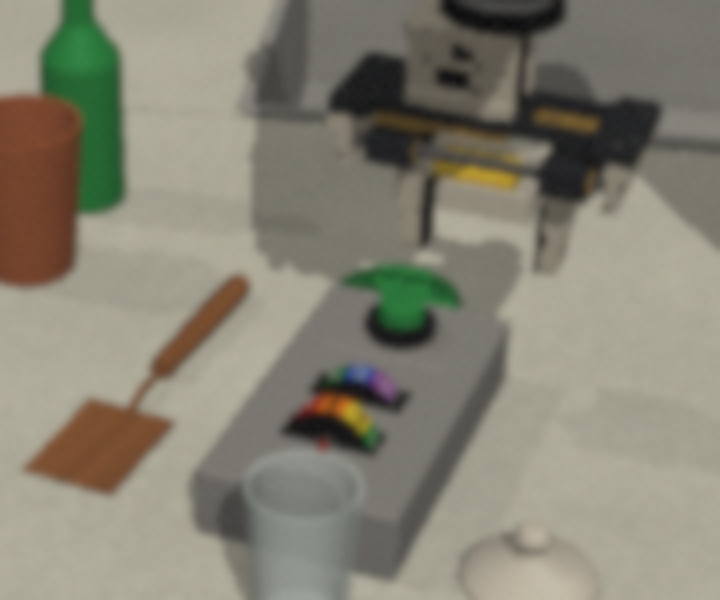

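```bash
python3 -m pendant '[{"rx":0,"ry":0,"rz":0,"dx":0,"dy":0,"dz":0.5,"claw":8.76},{"rx":0,"ry":0,"rz":0,"dx":0,"dy":0,"dz":0.5,"claw":8.76},{"rx":0,"ry":0,"rz":0,"dx":0,"dy":0,"dz":0,"claw":8.76},{"rx":0,"ry":0,"rz":0,"dx":0,"dy":0,"dz":0,"claw":8.76},{"rx":0,"ry":0,"rz":0,"dx":0,"dy":0,"dz":0,"claw":8.76}]'; python3 look.py j2 0
python3 - <<'E'
from h import *
D=np.load("pics/j2.npy",allow_pickle=True).item();p,s=D["p"],D["s"]
X=np.array([.5304,-.1401,.068])
d=X-s["tool_pos"]; print(d@TX,d@TY, proj(p,s,X))
Rt=R.from_rotvec(s["eef_rot"]).as_matrix()
for y in (-.044,-.061): print(y,[proj(p,s,s["tool_pos"]+Rt@[a,y,0])[0].round() for a in (-.0095,.0095)])
cv2.imwrite("pics/j2w.png",cv2.resize(p["pixels"][170:280,180:310],None,fx=6,fy=5.4,interpolation=cv2.INTER_CUBIC))
E
```

```text
time_s: 30.65
tool_pos: [0.4797, -0.1273, 0.1129]
eef_rot: [1.932, -2.477, -0.0]
force: [0.7, 0.1, 0.1]
opening: 1.001
[ 0.47970944 -0.12732958  0.11294194] [ 1.93188387e+00 -2.47697190e+00 -1.25971989e-04] [0.68981327 0.0885872  0.07028912] 1.0007653611397522 30.65
0.0522730597803356 -6.950326955266311e-05 [[242.74621801 224.94742517]]
-0.044 [array([240., 274.]), array([237., 240.])]
-0.061 [array([207., 274.]), array([203., 240.])]
```

View pics/j2w.png

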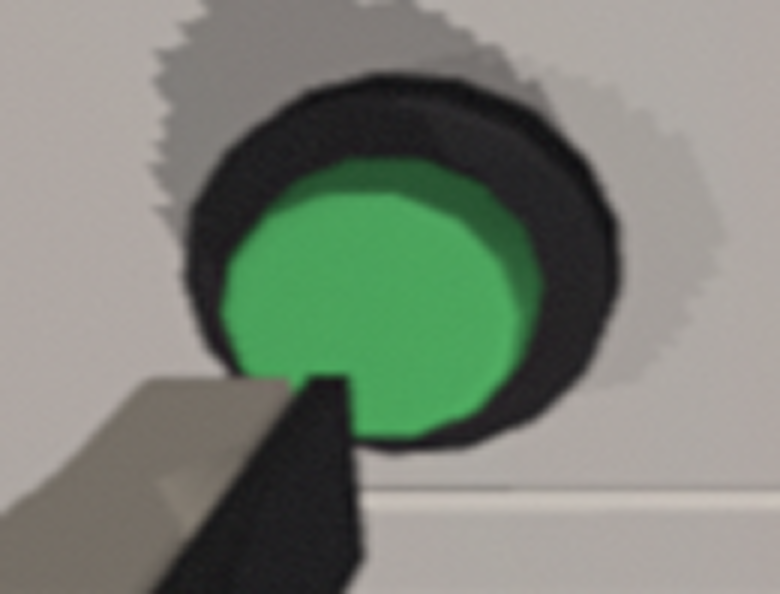

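```bash
python3 -m pendant '[{"rx":0,"ry":0,"rz":0,"dx":0,"dy":0,"dz":1.2,"claw":8.76},{"rx":0,"ry":0,"rz":0,"dx":0,"dy":0,"dz":1.2,"claw":8.76},{"rx":0,"ry":0,"rz":0,"dx":0,"dy":0,"dz":0.8,"claw":8.76},{"rx":0,"ry":0,"rz":0,"dx":0,"dy":0,"dz":0.3,"claw":8.76},{"rx":0,"ry":0,"rz":0,"dx":0,"dy":0,"dz":0,"claw":8.76},{"rx":0,"ry":0,"rz":0,"dx":0,"dy":0,"dz":0,"claw":8.76}]'; python3 fz.py
```

```text
time_s: 31.2
tool_pos: [0.4799, -0.1273, 0.0783]
eef_rot: [1.932, -2.477, 0.0]
force: [0.5, 0.4, -0.2]
opening: 0.999
[ 0.14  0.13 -0.2 ] [ 0.4801 -0.1273  0.0786]
```

```bash
python3 -m pendant '[{"rx":0,"ry":0,"rz":0,"dx":0,"dy":0,"dz":0.1,"claw":8.76},{"rx":0,"ry":0,"rz":0,"dx":0,"dy":0,"dz":0.1,"claw":8.76},{"rx":0,"ry":0,"rz":0,"dx":0,"dy":0,"dz":0.1,"claw":8.76},{"rx":0,"ry":0,"rz":0,"dx":0,"dy":0,"dz":0,"claw":8.76}]'; python3 fz.py
```

```text
time_s: 31.73
tool_pos: [0.4798, -0.1273, 0.075]
eef_rot: [-1.932, 2.477, -0.0]
force: [-0.5, 0.6, 2.2]
opening: 1.0
[-0.33  0.64  1.56] [ 0.4798 -0.1273  0.0752]
```

```bash
python3 -m pendant '[{"rx":0,"ry":0,"rz":0,"dx":0,"dy":0,"dz":0.1,"claw":8.76},{"rx":0,"ry":0,"rz":0,"dx":0,"dy":0,"dz":0.1,"claw":8.76},{"rx":0,"ry":0,"rz":0,"dx":0,"dy":0,"dz":0.1,"claw":8.76},{"rx":0,"ry":0,"rz":0,"dx":0,"dy":0,"dz":0,"claw":8.76}]'; python3 fz.py
```

```text
time_s: 32.27
tool_pos: [0.4798, -0.1273, 0.072]
eef_rot: [-1.932, 2.477, -0.0]
force: [0.1, 0.7, 3.5]
opening: 0.999
[-0.2   0.15  2.84] [ 0.4799 -0.1273  0.0721]
```

```bash
python3 -m pendant '[{"rx":0,"ry":0,"rz":0,"dx":0,"dy":0,"dz":0.1,"claw":8.76},{"rx":0,"ry":0,"rz":0,"dx":0,"dy":0,"dz":0.08,"claw":8.76},{"rx":0,"ry":0,"rz":0,"dx":0,"dy":0,"dz":0,"claw":8.76}]'; python3 fz.py; python3 look.py j3 0
python3 - <<'E'
from h import *
D=np.load("pics/j3.npy",allow_pickle=True).item();p,s=D["p"],D["s"]
cv2.imwrite("pics/j3w.png",cv2.resize(p["pixels"][170:280,180:310],None,fx=6,fy=5.4,interpolation=cv2.INTER_CUBIC))
E
```

```text
time_s: 32.72
tool_pos: [0.4798, -0.1273, 0.0702]
eef_rot: [-1.932, 2.477, -0.0]
force: [0.3, 0.4, 3.7]
opening: 1.003
[-0.4   0.34  3.34] [ 0.4798 -0.1273  0.0703]
[ 0.47983193 -0.12729671  0.07033481] [-1.93193581e+00  2.47720402e+00 -1.92339538e-04] [-0.42943785  0.76500059  2.90451926] 0.9974557351696657 32.9167
```

View pics/j3w.png

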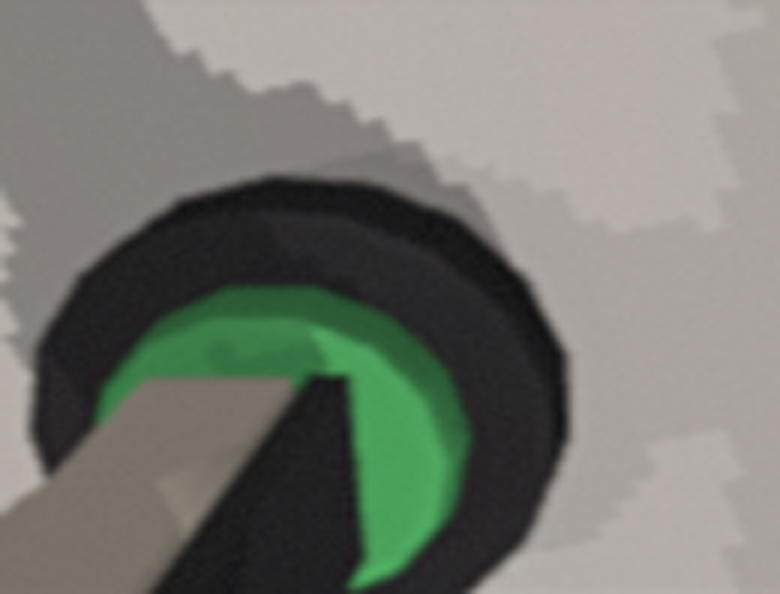

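```bash
python3 -m pendant '[{"rx":0,"ry":0,"rz":0,"dx":0,"dy":0,"dz":0.06,"claw":8.76},{"rx":0,"ry":0,"rz":0,"dx":0,"dy":0,"dz":0.06,"claw":8.76},{"rx":0,"ry":0,"rz":0,"dx":0,"dy":0,"dz":0,"claw":8.76}]'; python3 fz.py
```

```text
time_s: 33.22
tool_pos: [0.4798, -0.1273, 0.069]
eef_rot: [-1.932, 2.477, -0.0]
force: [-0.4, 1.6, 3.9]
opening: 0.999
[0.16 0.86 4.31] [ 0.4798 -0.1273  0.0691]
```

```bash
python3 -m pendant '[{"rx":0,"ry":0,"rz":0,"dx":0,"dy":0,"dz":0.03,"claw":8.76},{"rx":0,"ry":0,"rz":0,"dx":0,"dy":0,"dz":0.03,"claw":8.76},{"rx":0,"ry":0,"rz":0,"dx":0,"dy":0,"dz":0,"claw":8.76}]'; python3 fz.py
```

```text
time_s: 33.67
tool_pos: [0.4798, -0.1273, 0.0684]
eef_rot: [-1.932, 2.477, -0.0]
force: [-0.8, 0.5, 3.9]
opening: 1.001
[-0.55  0.55  4.13] [ 0.4798 -0.1273  0.0685]
```

```bash
python3 -m pendant '[{"rx":0,"ry":0,"rz":0,"dx":0,"dy":0,"dz":0.03,"claw":8.76},{"rx":0,"ry":0,"rz":0,"dx":0,"dy":0,"dz":0.03,"claw":8.76},{"rx":0,"ry":0,"rz":0,"dx":0,"dy":0,"dz":0,"claw":8.76}]'; python3 fz.py
```

```text
time_s: 34.12
tool_pos: [0.4798, -0.1273, 0.0678]
eef_rot: [-1.932, 2.477, -0.0]
force: [-1.5, -0.1, 4.2]
opening: 0.998
[-0.67  0.34  4.77] [ 0.4798 -0.1273  0.0679]
```

```bash
python3 -m pendant '[{"rx":0,"ry":0,"rz":0,"dx":0,"dy":0,"dz":0.03,"claw":8.76},{"rx":0,"ry":0,"rz":0,"dx":0,"dy":0,"dz":0.03,"claw":8.76},{"rx":0,"ry":0,"rz":0,"dx":0,"dy":0,"dz":0,"claw":8.76}]'; python3 fz.py
```

```text
time_s: 34.57
tool_pos: [0.4798, -0.1273, 0.0674]
eef_rot: [-1.932, 2.477, -0.0]
force: [-0.9, 1.0, 6.2]
opening: 0.997
[-0.32  0.8   5.83] [ 0.4798 -0.1273  0.0674]
```

The force jump to 5.8 N and the stalled descent at 67.4 mm mean the key has reached its bottom. I lift off now and check.

```bash
python3 -m pendant '[{"rx":0,"ry":0,"rz":0,"dx":0,"dy":0,"dz":-0.3,"claw":8.76},{"rx":0,"ry":0,"rz":0,"dx":0,"dy":0,"dz":-0.5,"claw":8.76},{"rx":0,"ry":0,"rz":0,"dx":0,"dy":0,"dz":-1.5,"claw":8.76},{"rx":0,"ry":0,"rz":0,"dx":0,"dy":0,"dz":-2,"claw":8.76},{"rx":0,"ry":0,"rz":0,"dx":0,"dy":0,"dz":-2,"claw":8.76},{"rx":0,"ry":0,"rz":0,"dx":-1.5,"dy":0,"dz":-2,"claw":8.76},{"rx":0,"ry":0,"rz":0,"dx":-2,"dy":0,"dz":-2,"claw":8.76},{"rx":0,"ry":0,"rz":0,"dx":-2,"dy":0,"dz":-1,"claw":8.76},{"rx":0,"ry":0,"rz":0,"dx":-2,"dy":0,"dz":0,"claw":8.76},{"rx":0,"ry":0,"rz":0,"dx":0,"dy":0,"dz":0,"claw":8.76},{"rx":0,"ry":0,"rz":0,"dx":0,"dy":0,"dz":0,"claw":8.76}]'; python3 look.py k1 0
```

```text
time_s: 35.68
tool_pos: [0.4974, -0.0539, 0.18]
eef_rot: [1.933, -2.475, -0.001]
force: [0.7, -0.3, 0.1]
opening: 1.0
[ 0.49735085 -0.05388765  0.1800454 ] [ 1.93306500e+00 -2.47524422e+00 -1.43643332e-03] [ 0.66676208 -0.2796806   0.08937382] 0.9999364145893276 35.6833
```

View pics/k1.png

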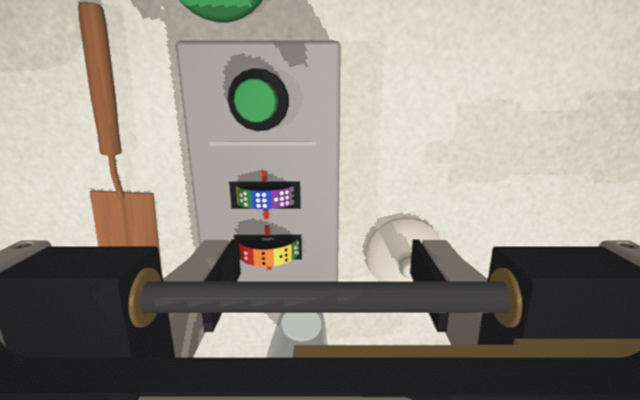

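```bash
python3 - <<'E'
from h import *
D=np.load("pics/k1.npy",allow_pickle=True).item();p,s=D["p"],D["s"]
cv2.imwrite("pics/k1w.png",cv2.resize(p["pixels"][60:280,210:325],None,fx=5,fy=2.7,interpolation=cv2.INTER_CUBIC))
hsv=cv2.cvtColor(p["pixels"],cv2.COLOR_BGR2HSV)
def blob(lo,hi,box,smin=120):
    m=np.zeros(hsv.shape[:2],np.uint8);u0,u1,v0,v1=box
    m[v0:v1,u0:u1]=((hsv[...,0]>=lo)&(hsv[...,0]<=hi)&(hsv[...,1]>smin)&(hsv[...,2]>60))[v0:v1,u0:u1]
    n,l,st,c=cv2.connectedComponentsWithStats(m); i=1+np.argmax(st[1:,4]); return st[i],c[i]
for w,(lo,hi),box,d,h in (("R",(105,125),(225,305,185,215),6,.0665),("L",(8,18),(225,305,235,270),13,.0742)):
    st,c=blob(lo,hi,box); u=(st[0]+st[0]+st[2]-1)/2; print(w,st,angle(p,s,w,[(u,st[1]+st[3]/2,d)],h))
st,c=blob(50,80,(220,300,60,140),100); print("key",st[:4],c)
for z in (.0675,.0755): print(z,proj(p,s,[.5304,-.1401,z]), 339.5*.032/abs(((np.array([.5304,-.1401,z])-cam(p,s)[2])@cam(p,s)[1])[2]))
E
```

```text
R [251 190  21  19 252] [(np.float64(3.782), np.float64(-0.4))]
L [253 248  21  19 355] [(np.float64(8.168), np.float64(-1.1))]
key [233  78  45  45] [255.13739469 100.01814647]
0.0675 [[255.24013814  99.5627256 ]] 42.084768888103625
0.0755 [[253.12101663  99.70519642]] 43.37017843090677
```

View pics/k1w.png

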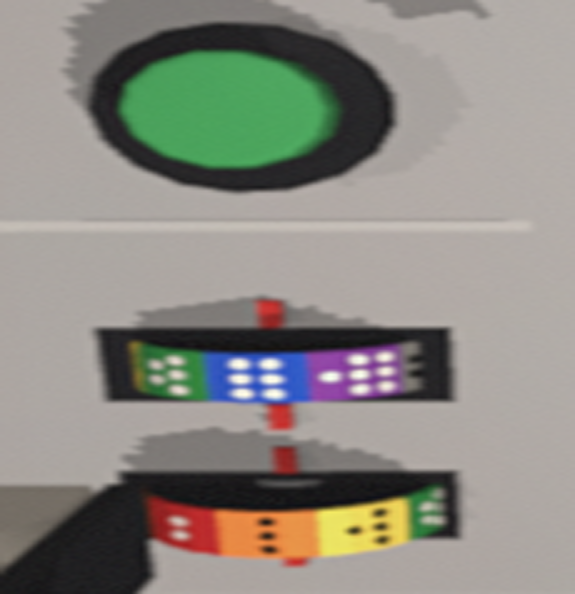

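Both digits read right, the key shows its green side again, and the robot is clear of everything. I hand in.

```bash
python3 -c "
from plant import env
print(env.finish_job()); s=env.sense(); print(s['time_s'],s['force'])"
```

```text
the job is handed in; nothing more can be done
None
the job is handed in; nothing more can be done
```

The timer is set to 36. I rolled the right wheel from 1 to 6 and the left wheel from 9 to 3 with the closed fingertips. Then I pressed the green key to its bottom with one open finger, lifted clear and handed in at about 36 s of the 64 s allowed. `finish_job` gave no verdict.

**Last checks, from the wrist camera after lifting off:**
- **Right wheel:** it read 3.78 rad against a target of 3.770.
- **Left wheel:** it read 8.168 rad against a target of 8.168.
- **Start key:** it stands proud of its housing again. During the press the tip went down at least 7.8 mm while touching it, and the force rose to 5.8 N at the stop.
- **Forces:** the highest I read was about 9 N on a wheel and 6 N on the key. I only read the force at the end of each call, so a brief peak between readings would not show.
- **Other things:** I steered clear of them and saw no contact, but I did not measure the crockery's positions again at the end.

**What disagreed:**
- **Fingertip position:** the touch tests and both cameras put the fingertips level with the TCP, not 22 mm ahead as `env.tips_ahead` says, so I worked from touch.
- **Timer direction:** my first estimate of the timer's yaw was −19°, and a second view corrected it to −14°.
- **Refused call:** my first move call was refused because its rows were incomplete, so nothing moved.

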